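Vent the specimen carrier through its locking valve

ROBOT

A 6-joint arm with a two-finger parallel gripper is mounted at the origin on a cart in front of the work surface, level with it; the furniture and walls round the work are solid. World frame = base frame: x ahead of the robot, y to its left, z up, the work surface at z = 0. Lengths are in mm, angles in rad, forces in N, time in s.
With the tool pointing down it reaches from about 350 to 975 mm from the base axis. Payload 4.9 kg.
Tool frame: the origin (TCP) lies midway between the tips of the shut fingers; the grasp point (between the pads) lies 19 mm behind it; x points along the fingers, z is the direction in which the jaws open and shut, and the axes are right-handed (so a half turn about x gives the same grasp; the last joint's range is limited). The gripper opens to 85 mm and grips with 20 to 120 N. Pads are 22 mm wide; open, the fingers measure 114 mm over their backs; the gripper's body (76 mm by 85 mm) begins 54 mm behind the grasp point. The pads swing forward as they close: fully open they stand 13 mm farther back than shut.
Start: joints at [-1.396, 0.053, 1.613, -0, 1.476, -0.119], TCP at [180.99, -598.201, 205.104] pointing down, gripper open.
Joint ranges: [-3.01, 3.01], [-1.01, 2.22], [0.06, 2.58], [-1.02, 4.17], [0.09, 2.62], [-3.14, 3.14]. Speed limits (rad/s): [2.57, 2.57, 3.14, 3.14, 3.14, 3.14].

INTERFACE

Orientations are given as [roll, pitch, yaw] about the fixed x, y, z axes, in that order (R = Rz(yaw) Ry(pitch) Rx(roll)).
In Python, from bench import r gives the robot as it stands. The module is installed in compiled form; this text tells all that it offers.
- The arm moves only by the tool carry_out, never from a script. Its argument "targets" is a list of rows, each an object of numbers: "ax", "ay", "az": the turn, a rotation vector about the tool's x, y, z in degrees; "dx", "dy", "dz": the shift along the tool's x, y, z in m; "gripper": the closure, from 0 (fully open) to 1 (shut). In form: [{"ax": .., "ay": .., "az": .., "dx": .., "dy": .., "dz": .., "gripper": ..}, ...]. A call has 1 to 12 rows; each row is the pose to reach, as a shift and turn from the pose commanded when the call began, along the tool's axes at that moment; what a row does not reach only later rows make up. A row lasts 1/8 s, in which the tool goes at most 62.5 mm and 10.7 degrees, less where a joint would pass 70% of its speed; a pose out of reach is approached as far as the arm can. A call with a gripper value outside its range is refused whole. The fingers move at their own pace and stop on an object; "newtons" is the grip in N (left out, the last holds). Time passes only in rows, so rows that repeat a pose let the fingers close. It gives the time, the measured TCP pose, the force and the opening at its end, in the units of the state.
- r.get_obs(): the state, without advancing time (a new reading comes with each control period).
- r.grab_frame(name): name is "scene" or "top"; returns a dict with "image" (400x640x3 uint8, red, green, blue), "K" (3x3 intrinsics, pixels), "R" (3x3) and "t" (3): a world point X has camera coordinates R X + t. Camera axes: x right, y down, z forward; pixel columns grow to the right and rows downward; lengths in mm; the calibration is good to about 2 mm. A picture is of the moment at which its call begins. There is no depth.
- r.sign_off(): hands the job in, once; it reports no verdict.
The state is a dict: "time": time; "qpos": joint angles; "qd": joint speeds; "tau": joint torques, N m; "position": TCP position; "orientation": TCP orientation; "contact_force": force on the tool from outside, world axes, zero at the start; "ft_torque": the same for the moment, N m; "grip_width": finger opening in mm.
Only numpy, scipy, OpenCV 4.12 (cv2) and the standard library are available. Lean on these libraries where they do the work, as an engineer would, in place of code of your own. Each camera call takes 0.05 s, during which the arm holds its last target.

TASK

A sealed specimen carrier has come in by air and its lid is sucked tight. Unscrew the small knurled lock nut on the lid's valve (anticlockwise from above) until it stops near the head of the pin, then press the freed pin straight down as far as it goes, hold it there for about two seconds and let go. Be gentle with the valve: do not bend it over on its rubber boot, do not press hard on the pin, and leave the nut undone and the other things on the desk where they are.

Things in the scene. Friction and masses are not known exactly. Their poses are not given: they have to be found in the camera images.
- carrier: Dark grey hard-shell case with a pale grey lid, 136 (x) by 190 (y) by 80 mm, heavy, stands firm on the desk and does not slide. Origin at the centre of its underside, z up; its front with two latches looks to -x. A blank card window fills the lid's left part (+y); the valve stands on the lid at x 0, y -52 mm. Lid top 80 mm above the origin. Nothing else stands up from the lid.
- nut (a joint): turn of the lock nut in rad: 0 = screwed down tight on the stem (the pin is locked), grows anticlockwise seen from above, stop at 5.2 (a quick thread: about five sixths of a turn in all). It starts between 0 and 0.8. It climbs 6 mm a turn (0.95 mm per rad) along the pin and drags with a friction of about 0.03 N m, so a light grip slips; it stays where it is left. If it is turned while held at one height, it draws the pin down instead of climbing.
- nut_center (a point): centre of the lock nut: a plain steel knurled cylinder, 14 mm in diameter, 10 mm tall, about 35 mm above the lid (nut tight). Below it are only a brass stem 8.4 mm in diameter and a rubber boot 10 to 13 mm in diameter close to the lid, on a flat round flange 32 mm wide and 4 mm high. z is the valve's axis.
- pin (a joint): how far the valve pin is pushed into the stem, m: 0 = up, grows downward. It is sprung against the vacuum by a stiff spring (about 4 N at the start, 1 N more per mm, 9 N fully in; beyond that the stop is felt as a steep rise) and can go in only until the nut comes down on the stem: 0 with the nut tight, 0.95 mm for each radian the nut is undone (5 mm at 5.2 rad).
- pin_tip (a point): top of the pin's domed brass head (7 mm in diameter), about 17 mm above the nut's centre (nut tight) and 12 mm above it when the nut is undone; the point to press.
- pin_head: the pin's head itself (origin 3.8 mm below its top); the force on it counts: it bends at 18 N, so 10 to 14 N is a good push.
- stem_top (a point): top of the brass stem, on which the nut seats; z is the axis of the stem. The stem stands in a rubber boot: it tilts under side load (pivot 26 mm below this point, about 1.5 N m per rad, upright when left alone) and sinks under downward load (about 1 mm per 12 N), so that the travel of a finger on the pin is the pin's travel and the sinking together.
- strip_bottle_mid (a point): bystander: white bottle with a black cap, 50 mm in diameter, 133 mm tall, standing behind the carrier; point half-way up, z up
- lancets_mid (a point): bystander: small gilt-edged box with a dark top, 66 x 70 x 46 mm, behind the carrier; centre
- tube_mid (a point): bystander: capped sample tube, 88 mm long, 16 mm thick, lying on the desk to the right; middle
- marker_mid (a point): bystander: black marker pen, 138 mm long, 12 mm thick, lying on the desk to the right; middle
Things that resemble listed ones, but are neither listed nor needed, are in the scene too. Leave any pink look-alike of the carrier alone.

How it is judged (in metres and radians):
On the way, in this order (a step that is already met when the one before it is completed fails the run):
1. the lock nut is unscrewed at least 4.7 rad (its stop is at 5.2) while the pin is up (in by less than 1 mm) (value of joint nut above 4.7 rad and value of joint pin below 0.001 m), for 0.1 s.
2. the freed pin is pressed in at least 4.3 mm and kept there for a second (value of joint pin above 0.0043 m and contact force between pin_head and the fingers above 1 N), for 1 s.
At the end, for the whole second after the job is handed in: the nut is still undone (4.5 rad or more), the pin has come back up (in by less than 1 mm) and the stem stands upright within 0.05 rad (value of joint nut above 4.5 rad and value of joint pin below 0.001 m and angle between stem_top's own z axis and vertical below 0.05 rad); the robot touches nothing.
It fails at once if the pin's head is loaded with more than 18 N (contact force between pin_head and anything else above 18 N).
It fails at once if the valve is bent over on its boot by more than 0.12 rad (angle between stem_top's own z axis and vertical above 0.12 rad).
It fails at once if a bystander is moved by more than 2 cm (distance of any of strip_bottle_mid, lancets_mid, tube_mid, marker_mid from where it was at the start of the episode above 0.02 m).
It also fails if it takes over 72 s, if anything falls off the work surface, if the arm or the gripper's body presses on something with over 40 N, if the wrist force passes 120 N, or if a joint passes its speed limit or range.

## Working session

There is one attempt and no reset: what is moved stays moved. The work goes in short steps, Python scripts to look and compute and a tool call to move; the robot and the scene stay as the last step left them, time stands still between calls to the robot, and variables do not carry over. Pictures are saved under pics/ and viewed, and the job is handed in when it is done.

Besides the shell and the picture viewer there is one more tool, called as name(argument=value, ...), one argument or row to a line, values as JSON. carry_out: Moves the arm, as the interface text tells. Its arguments: {"type":"object","properties":{"targets":{"type":"array"},"newtons":{"type":"number"}},"required":["targets"]}

```bash
mkdir -p pics; python3 - <<'E'
from bench import r
import cv2,numpy as np,pickle
print(r.get_obs())
for n in("scene","top"):
    f=r.grab_frame(n); pickle.dump(f,open(f'pics/{n}0.pkl','wb'))
    cv2.imwrite(f'pics/{n}0.png',f["image"][:,:,::-1]); print(n,f["K"],f["R"],f["t"])
E
```

```text
{'time': 0.0, 'qpos': array([-1.39597966e+00,  5.33568027e-02,  1.61428106e+00,  2.63380047e-05,
        1.47603952e+00, -1.18981584e-01]), 'qd': array([ 1.46675786e-03,  1.07469020e-03, -7.79582239e-04, -1.05324922e-03,
        3.40547162e-05,  9.03703486e-04]), 'tau': array([-1.58055245e-04, -3.93681979e+01, -3.70174634e+01, -8.26170390e-05,
        7.07065308e-03, -2.81567665e-06]), 'position': array([ 180.893356  , -597.53736805,  203.87086116]), 'orientation': array([3.01003716, 1.56871143, 1.73303657]), 'contact_force': array([-0.7867436 ,  0.30760078, -0.00949981]), 'ft_torque': array([-0.03244131,  0.02410952, -0.03780398]), 'grip_width': 85.33425759035778}
scene [[478.59948574   0.         322.94002253]
 [  0.         478.59948574 193.63794957]
 [  0.           0.           1.        ]] [[ 0.87173828 -0.48971422 -0.01588571]
 [-0.39671295 -0.68641673 -0.60946772]
 [ 0.2875608   0.53759841 -0.79265171]] [-632.12362786   64.68508061 1213.14763556]
top [[394.73518079   0.         318.36480875]
 [  0.         394.73518079 194.80840809]
 [  0.           0.           1.        ]] [[ 0.01950802 -0.99899023  0.04047163]
 [-0.98186189 -0.02677763 -0.18769705]
 [ 0.18859125 -0.03607596 -0.98139282]] [-345.28869094  536.05000338  903.73816621]
```

View pics/scene0.png

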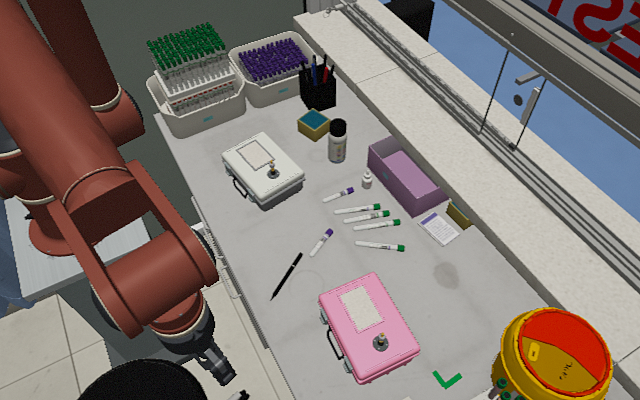

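View pics/top0.png

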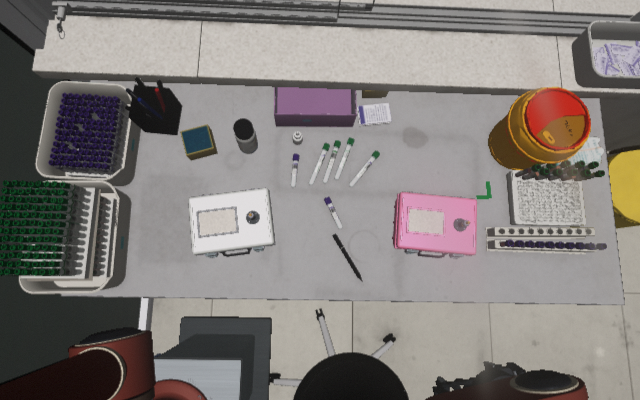

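The grey-lidded carrier is at scene (263,170) and top (231,222), with its valve at (273,172) and (252,217). The pink look-alike is at scene (370,325) and top (437,223). The grey one fits the description (pale grey lid, latches towards -x, valve on the right). I'll confirm it in an enlarged crop.

```bash
python3 - <<'E'
import cv2,numpy as np,pickle
a=pickle.load(open('pics/scene0.pkl','rb'))["image"][125:215,215:315,::-1]
b=pickle.load(open('pics/top0.pkl','rb'))["image"][180:270,182:282,::-1]
cv2.imwrite('pics/crop0.png',np.vstack([cv2.resize(x,None,fx=6,fy=6,interpolation=cv2.INTER_CUBIC)[:300*2] for x in(a,)]) )
cv2.imwrite('pics/crop1.png',cv2.resize(b,None,fx=6,fy=6,interpolation=cv2.INTER_CUBIC))
E
```

```text
(no output)
```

View pics/crop0.png

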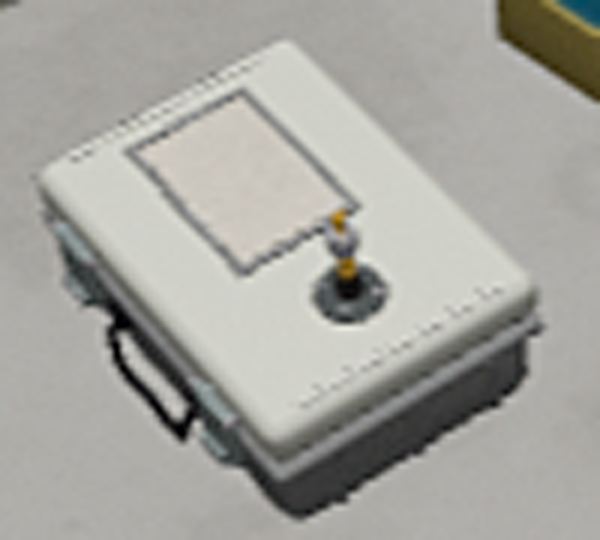

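View pics/crop1.png

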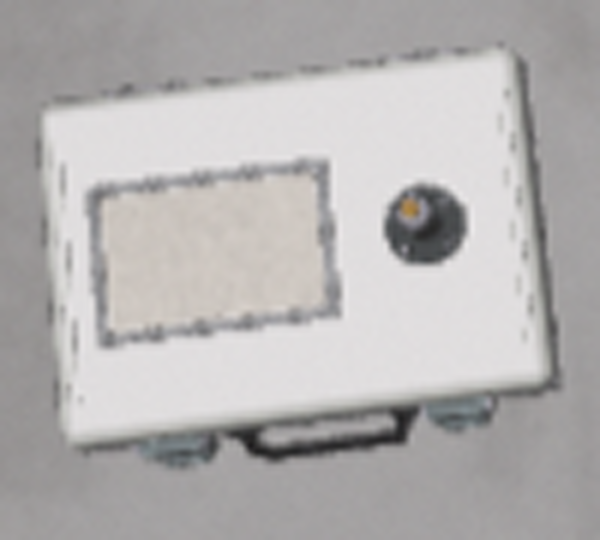

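The crops confirm the grey carrier. In the scene view the pin tip is near crop (338,211), the nut at (342,241) and the flange at (351,292). In the top view the pin is at (410,208) and the flange at (424,224).

```bash
cat > h.py <<'E'
import cv2,numpy as np,pickle
from scipy.spatial.transform import Rotation as Ro
def ray(f,p):
    d=f["R"].T@np.linalg.solve(f["K"],[p[0],p[1],1.]); return -f["R"].T@f["t"],d/np.linalg.norm(d)
def plane(f,p,z):
    c,d=ray(f,p); return c+d*(z-c[2])/d[2]
def tri(f,p,g,q):
    P=[x["K"]@np.c_[x["R"],x["t"]] for x in(f,g)]
    X=cv2.triangulatePoints(P[0],P[1],np.array(p,float),np.array(q,float)).ravel();return X[:3]/X[3]
def proj(f,X):
    v=f["K"]@(f["R"]@np.asarray(X,float)+f["t"]); return v[:2]/v[2]
E
python3 - <<'E'
from h import *
s,t=[pickle.load(open(f'pics/{n}0.pkl','rb')) for n in("scene","top")]
S=lambda u,v:((u+.5)/6-.5+215,(v+.5)/6-.5+125)
T=lambda u,v:((u+.5)/6-.5+182,(v+.5)/6-.5+180)
print('flange S',plane(s,S(351,291),83),'T',plane(t,T(424,224),83))
print('nut S',plane(s,S(342,241),115),'T nut',plane(t,T(414,212),115))
print('pin S',plane(s,S(338,212),132),'T',plane(t,T(409,208),132))
print('pin tri',tri(s,S(338,212),t,T(409,208)),'fl',tri(s,S(351,291),t,T(424,224)))
# lid corners in top & scene
for n,c in dict(BL=(45,108),BR=(512,52),FR=(550,385),FL=(72,443)).items(): print(n,plane(t,T(*c),78))
o=r=None
E
python3 -c "
from bench import r
import numpy as np
from scipy.spatial.transform import Rotation as R
o=r.get_obs();print(o['time'],R.from_euler('xyz',o['orientation']).as_matrix())"
```

```text
flange S [ 481.65987186 -183.55451311   83.        ] T [ 482.4949401  -178.65176744   83.        ]
nut S [ 481.02656161 -183.74191055  115.        ] T nut [ 482.75556592 -178.85142679  115.        ]
pin S [ 481.36994914 -183.2938036   132.        ] T [ 481.8886209  -179.23131818  132.        ]
pin tri [ 482.86812568 -178.50980862  126.42153344] fl [ 483.56928163 -177.7461417    75.8275969 ]
BL [525.17270685 -28.22728114  78.        ]
BR [ 552.63531235 -209.18240502   78.        ]
FR [ 421.75810674 -229.55822012   78.        ]
FL [395.73554933 -48.82552101  78.        ]
0.1 [[-3.37349446e-04  9.57169057e-01  2.89529416e-01]
 [ 1.87358096e-03  2.89529530e-01 -9.57167248e-01]
 [-9.99998188e-01  2.19556961e-04 -1.89100635e-03]]
```

carry_out(
  targets=[
    {"dy": 0.409,"dz": -0.312,"gripper": 0},
    {"dy": 0.409,"dz": -0.312,"gripper": 0},
    {"dy": 0.409,"dz": -0.312,"gripper": 0},
    {"dy": 0.409,"dz": -0.312,"gripper": 0},
    {"dy": 0.409,"dz": -0.312,"ax": 20,"gripper": 0},
    {"dy": 0.409,"dz": -0.312,"ax": 30,"gripper": 0},
    {"dy": 0.409,"dz": -0.312,"ax": 40,"gripper": 0},
    {"dy": 0.409,"dz": -0.312,"ax": 50,"gripper": 0},
    {"dy": 0.409,"dz": -0.312,"ax": 60,"gripper": 0},
    {"dy": 0.409,"dz": -0.312,"ax": 60,"gripper": 0},
    {"dy": 0.409,"dz": -0.312,"ax": 60,"gripper": 0},
    {"dy": 0.409,"dz": -0.312,"ax": 60,"gripper": 0},
  ],
  newtons=20,
)

```text
$.targets[0]: bad value
```

```bash
cat >> h.py <<'E'
def st():
    from bench import r
    o=r.get_obs(); M=Ro.from_euler('xyz',o['orientation']).as_matrix()
    np.set_printoptions(precision=4,suppress=True)
    print(o['time'],'q',o['qpos'],'p',o['position'],'F',o['contact_force'],'T',o['ft_torque'],'w',o['grip_width']);print(M)
    return o,M
def pic(tag,win={'scene':(215,90,100,110),'top':(182,160,100,110)},k=5):
    from bench import r
    for n in('scene','top'):
        f=r.grab_frame(n);pickle.dump(f,open(f'pics/{n}_{tag}.pkl','wb'))
    ims=[]
    for n in('scene','top'):
        f=pickle.load(open(f'pics/{n}_{tag}.pkl','rb'));x,y,w,h=win[n]
        ims.append(cv2.resize(f['image'][y:y+h,x:x+w,::-1],(380,int(380*h/w)),interpolation=cv2.INTER_CUBIC))
    cv2.imwrite(f'pics/{tag}.png',np.hstack(ims))
E
python3 -c "
from h import *
st();pic('a',{'scene':(170,40,200,200),'top':(130,120,200,200)})"
```

```text
0.1 q [-1.396   0.0533  1.6142 -0.      1.476  -0.119 ] p [ 180.8636 -597.6065  203.9729] F [0.0993 0.4549 0.5156] T [-0.0087  0.008   0.0118] w 85.40017626178312
[[-0.0003  0.9572  0.2895]
 [ 0.0019  0.2895 -0.9572]
 [-1.      0.0002 -0.0019]]
```

View pics/a.png

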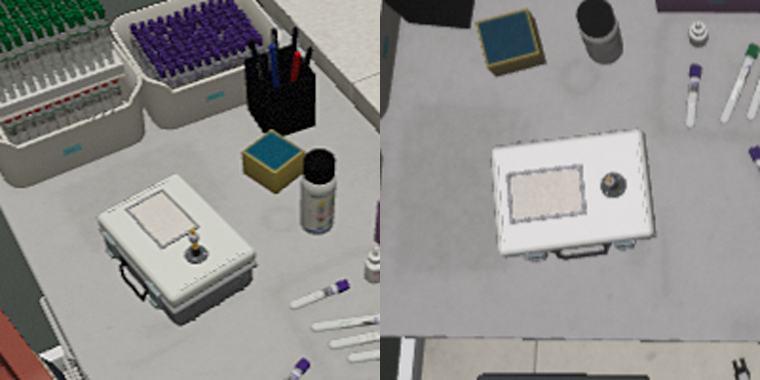

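The call was refused, probably because every row needs all its keys. I'll resend with all of them.

carry_out(
  targets=[
    {"ax": 0,"ay": 0,"az": 0,"dx": 0,"dy": 0.409,"dz": -0.312,"gripper": 0},
    {"ax": 0,"ay": 0,"az": 0,"dx": 0,"dy": 0.409,"dz": -0.312,"gripper": 0},
    {"ax": 0,"ay": 0,"az": 0,"dx": 0,"dy": 0.409,"dz": -0.312,"gripper": 0},
    {"ax": 0,"ay": 0,"az": 0,"dx": 0,"dy": 0.409,"dz": -0.312,"gripper": 0},
    {"ax": 20,"ay": 0,"az": 0,"dx": 0,"dy": 0.409,"dz": -0.312,"gripper": 0},
    {"ax": 30,"ay": 0,"az": 0,"dx": 0,"dy": 0.409,"dz": -0.312,"gripper": 0},
    {"ax": 40,"ay": 0,"az": 0,"dx": 0,"dy": 0.409,"dz": -0.312,"gripper": 0},
    {"ax": 50,"ay": 0,"az": 0,"dx": 0,"dy": 0.409,"dz": -0.312,"gripper": 0},
    {"ax": 60,"ay": 0,"az": 0,"dx": 0,"dy": 0.409,"dz": -0.312,"gripper": 0},
    {"ax": 60,"ay": 0,"az": 0,"dx": 0,"dy": 0.409,"dz": -0.312,"gripper": 0},
    {"ax": 60,"ay": 0,"az": 0,"dx": 0,"dy": 0.409,"dz": -0.312,"gripper": 0},
    {"ax": 60,"ay": 0,"az": 0,"dx": 0,"dy": 0.409,"dz": -0.312,"gripper": 0},
  ],
  newtons=20,
)

```text
time: 1.7
position: [481.9, -181.4, 205.0]
orientation: [-1.137, 1.571, 2.824]
contact_force: [-0.4, -0.4, 0.1]
grip_width: 85.1
```

```bash
python3 -c "
from h import *
st();pic('b',{'scene':(170,40,200,200),'top':(130,120,200,200)})"
```

```text
1.7 q [-0.5047 -0.2145  1.865  -0.      1.4913  1.8178] p [ 481.8761 -181.4201  204.9792] F [-0.4294 -0.3618  0.0944] T [ 0.0056 -0.0242  0.0298] w 85.08293650780166
[[-0.0002  0.7306 -0.6828]
 [ 0.0001 -0.6828 -0.7306]
 [-1.     -0.0002  0.0001]]
```

View pics/b.png

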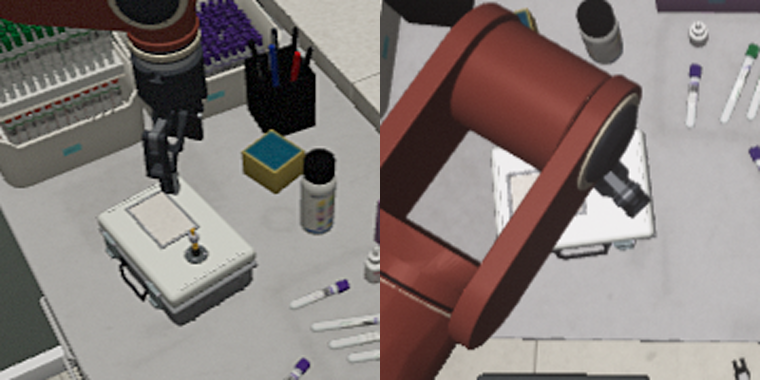

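carry_out(
  targets=[
    {"ax": 10,"ay": 0,"az": 0,"dx": 0.02,"dy": 0,"dz": 0,"gripper": 1},
    {"ax": 20,"ay": 0,"az": 0,"dx": 0.04,"dy": 0,"dz": 0,"gripper": 1},
    {"ax": 30,"ay": 0,"az": 0,"dx": 0.05,"dy": 0,"dz": 0,"gripper": 1},
    {"ax": 40,"ay": 0,"az": 0,"dx": 0.055,"dy": 0,"dz": 0,"gripper": 1},
    {"ax": 50,"ay": 0,"az": 0,"dx": 0.055,"dy": 0,"dz": 0,"gripper": 1},
    {"ax": 60,"ay": 0,"az": 0,"dx": 0.055,"dy": 0,"dz": 0,"gripper": 1},
    {"ax": 60,"ay": 0,"az": 0,"dx": 0.055,"dy": 0,"dz": 0,"gripper": 1},
    {"ax": 60,"ay": 0,"az": 0,"dx": 0.055,"dy": 0,"dz": 0,"gripper": 1},
  ],
  newtons=20,
)

```text
time: 2.8
position: [482.0, -181.4, 150.2]
orientation: [3.056, 1.571, -0.313]
contact_force: [-0.6, 0.1, -0.7]
grip_width: -0.4
```

```bash
python3 -c "
from h import *
o,M=st();pic('c',{'scene':(240,120,60,70),'top':(220,180,60,70)})
s,t=[pickle.load(open(f'pics/{n}_c.pkl','rb')) for n in('scene','top')]
for f in(s,t):print(proj(f,o['position']),proj(f,[482,-181,132]),proj(f,[482,-181,115]))"
```

```text
2.8 q [-0.5046 -0.1738  1.9225  0.      1.3928  2.8645] p [ 482.0144 -181.4118  150.1668] F [-0.5935  0.0531 -0.7285] T [-0.0224  0.0153 -0.0257] w -0.41784289268691543
[[ 0.0001 -0.2255 -0.9742]
 [-0.     -0.9742  0.2255]
 [-1.      0.     -0.0001]]
[270.0382 154.2041] [270.7417 159.1987] [271.4575 163.8603]
[249.6736 213.0471] [250.5578 214.22  ] [251.5256 215.2734]
```

View pics/c.png

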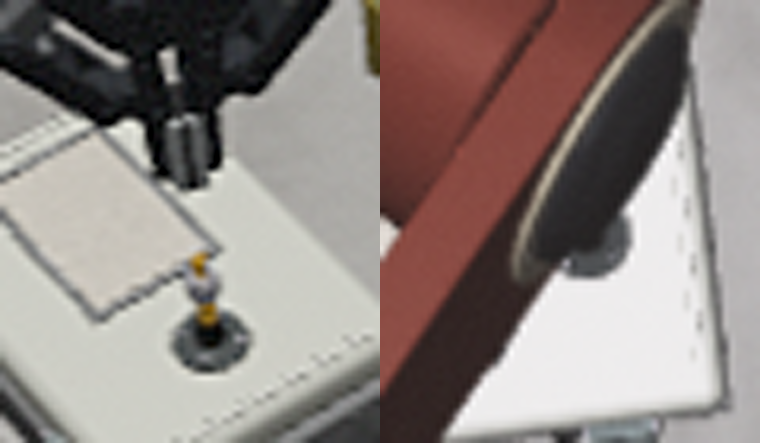

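```bash
python3 -c "
from h import *
def ov(tag,n,win,pts,k):
    f=pickle.load(open(f'pics/{n}_{tag}.pkl','rb'));x,y,w,h=win
    im=cv2.resize(f['image'][y:y+h,x:x+w,::-1],None,fx=k,fy=k,interpolation=cv2.INTER_CUBIC).copy()
    for i,p in enumerate(pts):
        u=proj(f,p);print(n,i,u); c=tuple(int(round(v)) for v in ((u-[x,y]+.5)*k)); cv2.drawMarker(im,c,(0,0,255),0,12,1); cv2.putText(im,str(i),c,0,.5,(0,160,0),1)
    return im
P=np.array([482,-181.4,150.2]);y=np.array([-.2255,-.9742,0]);z=np.array([-.974,.2255,0])
a=ov('c','scene',(235,100,80,100),[P,P+11*y,P-11*y,[482,-181,132]],5)
P=np.array([482,-181.4,218]);z=np.array([-.683,-.731,0])
b=ov('b','scene',(235,70,80,100),[P,P+43*z,P-43*z,P+57*z],5)
cv2.imwrite('pics/d.png',np.hstack([a,b]))
"
```

```text
scene 0 [270.02915387 154.19369046]
scene 1 [271.03400041 157.50374509]
scene 2 [269.03570432 150.92117854]
scene 3 [270.74170729 159.19873461]
scene 0 [266.92309092 133.94607443]
scene 1 [260.95234107 147.57153256]
scene 2 [272.62039656 120.94462548]
scene 3 [258.9460498  152.14995878]
```

View pics/d.png

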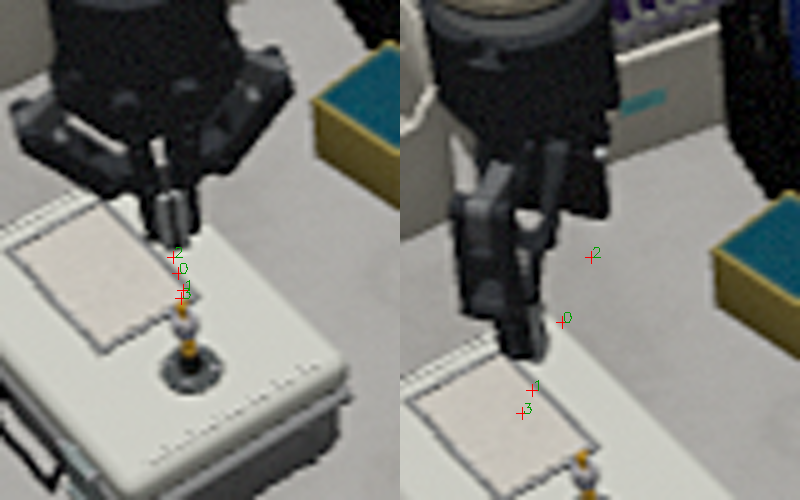

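```bash
cat >> h.py <<'E'
def ov(fn,win,pts,k):
    f=pickle.load(open(f'pics/{fn}.pkl','rb'));x,y,w,h=win
    im=cv2.resize(f['image'][y:y+h,x:x+w,::-1],None,fx=k,fy=k,interpolation=cv2.INTER_CUBIC).copy()
    for i,p in enumerate(pts):
        u=proj(f,p);print(fn,i,u); c=tuple(int(round(v)) for v in ((u-[x,y]+.5)*k)); cv2.drawMarker(im,c,(0,0,255),0,12,1); cv2.putText(im,str(i),c,0,.5,(0,160,0),1)
    return im
E
python3 -c "
from h import *
P=np.array([482,-181.4,218]);z=np.array([-.683,-.731,0])
b=ov('top_b',(220,170,80,80),[P,P+43*z,P-43*z,P+57*z,[482,-181,80]],5)
P=np.array([180.9,-597.6,217]);z=np.array([.2895,-.957,0])
a=ov('scene0',(160,310,100,80),[P,P+43*z,P-43*z,P+57*z,P-57*z],4)
cv2.imwrite('pics/e.png',np.hstack([cv2.resize(a,(400,320)),np.vstack([b])[:320]]))
"
```

```text
top_b 0 [245.23508862 208.21231913]
top_b 1 [260.36842842 223.25251782]
top_b 2 [230.27015458 193.33948972]
top_b 3 [265.33237939 228.18591717]
top_b 4 [253.40789388 217.32203872]
scene0 0 [208.09735407 361.58504724]
scene0 1 [224.96733182 380.52652276]
scene0 2 [192.01888918 343.532276  ]
scene0 3 [230.64054117 386.89635665]
scene0 4 [186.94559482 337.83602184]
```

View pics/e.png

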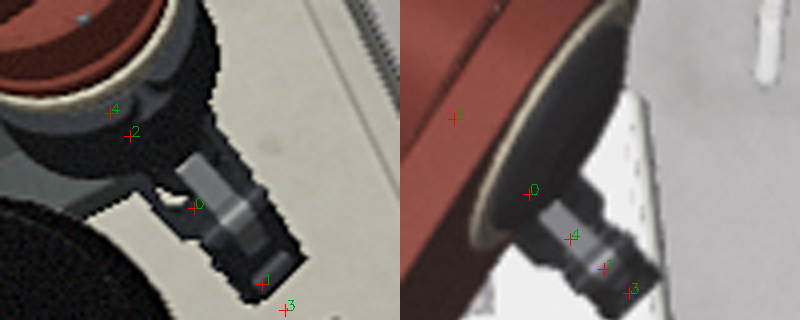

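The scene view puts the finger tips about 20 mm higher than the reported TCP, while the top view agrees sideways. I'll go down with the jaws part open and check against the nut itself.

carry_out(
  targets=[
    {"ax": 0,"ay": 0,"az": 0,"dx": 0,"dy": 0,"dz": 0,"gripper": 0.4},
    {"ax": 0,"ay": 0,"az": 0,"dx": 0,"dy": 0,"dz": 0,"gripper": 0.4},
    {"ax": 0,"ay": 0,"az": 0,"dx": 0,"dy": 0,"dz": 0,"gripper": 0.4},
    {"ax": 0,"ay": 0,"az": 0,"dx": 0,"dy": 0,"dz": 0,"gripper": 0.4},
    {"ax": 0,"ay": 0,"az": 0,"dx": 0.01,"dy": 0,"dz": 0,"gripper": 0.4},
    {"ax": 0,"ay": 0,"az": 0,"dx": 0.02,"dy": 0,"dz": 0,"gripper": 0.4},
    {"ax": 0,"ay": 0,"az": 0,"dx": 0.03,"dy": 0,"dz": 0,"gripper": 0.4},
    {"ax": 0,"ay": 0,"az": 0,"dx": 0.04,"dy": 0,"dz": 0,"gripper": 0.4},
    {"ax": 0,"ay": 0,"az": 0,"dx": 0.04,"dy": 0,"dz": 0,"gripper": 0.4},
  ],
  newtons=20,
)

```text
time: 4.03
position: [481.3, -180.7, 108.6]
orientation: [-0.259, 1.568, 2.653]
contact_force: [-0.6, 0.0, -0.7]
grip_width: 51.5
```

```bash
python3 -c "
from h import *
o,M=st();pic('f')
P=o['position'];w=o['grip_width']/2
a=ov('scene_f',(235,120,70,75),[P,P+w*M[:,2],P-w*M[:,2],[482,-181,132]],8)
cv2.imwrite('pics/f.png',a)
"
```

```text
4.025 q [-0.504  -0.1332  1.9587 -0.      1.3186  2.8674] p [ 481.291  -180.6936  108.6179] F [-0.6031  0.0045 -0.6959] T [ 0.0513 -0.0022 -0.0085] w 51.515960914247366
[[-0.0022 -0.2278 -0.9737]
 [ 0.0012 -0.9737  0.2278]
 [-1.     -0.0006  0.0024]]
scene_f 0 [271.4055 165.6108]
scene_f 1 [261.0539 167.9309]
scene_f 2 [281.6845 163.3069]
scene_f 3 [270.7417 159.1987]
```

View pics/f.png

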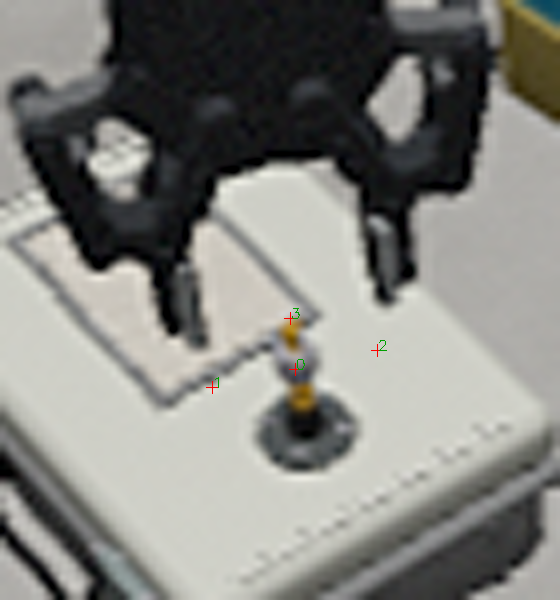

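```bash
python3 -c "
from h import *
P=np.array([180.9,-597.6,217]);z=np.array([.2895,-.957,0])
a=ov('top0',(420,320,130,80),[P,P+43*z,P-43*z,P+57*z,P-57*z],5)
b=ov('top_f',(200,170,100,60),[[481.3,-180.7,108.6],[482,-181,80]],6)
cv2.imwrite('pics/g.png',a);cv2.imwrite('pics/g2.png',b)
"
```

```text
top0 0 [457.98236312 371.27597871]
top0 1 [479.02528974 364.52382292]
top0 2 [436.72225497 378.09782268]
top0 3 [485.83016482 362.34030646]
top0 4 [429.7529298  380.33410712]
top_f 0 [251.73169809 215.96283484]
top_f 1 [253.40789388 217.32203872]
```

View pics/g.png

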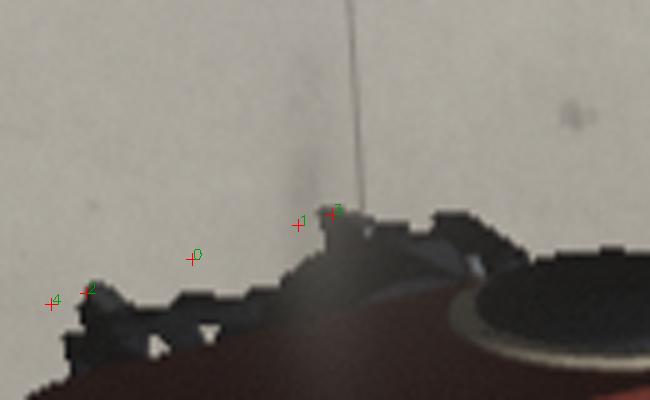

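View pics/g2.png

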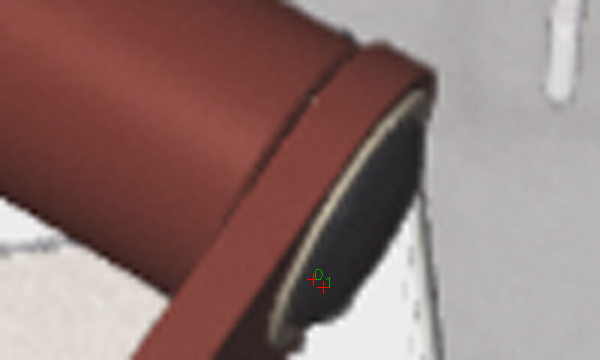

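```bash
python3 -c "
from h import *
s,t=[pickle.load(open(f'pics/{n}0.pkl','rb')) for n in('scene','top')]
X=tri(s,(229.2,380.3),t,(486,361.8));print(X,proj(s,X),proj(t,X))
P=np.array([180.9,-597.6,217]);z=np.array([.2895,-.957,0]);print(P+43*z,P+57*z)
"
python3 - <<'E'
from h import *
f=pickle.load(open('pics/scene0.pkl','rb'))['image'][320:400,160:260,::-1]
cv2.imwrite('pics/g3.png',cv2.resize(f,None,fx=7,fy=7,interpolation=cv2.INTER_CUBIC))
E
```

```text
[ 200.29931877 -646.48914424  229.84702674] [229.56449597 380.23242485] [485.89744573 362.23222184]
[ 193.3485 -638.751   217.    ] [ 197.4015 -652.149   217.    ]
```

View pics/g3.png

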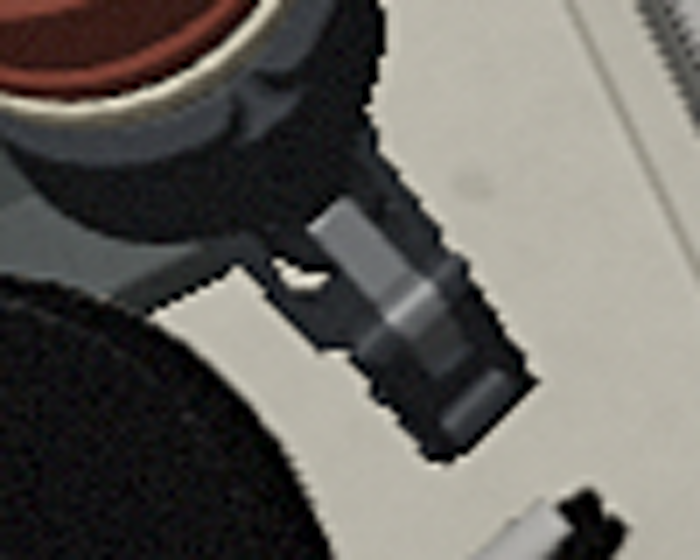

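carry_out(
  targets=[
    {"ax": 0,"ay": 0,"az": 0,"dx": 0.006,"dy": 0,"dz": 0,"gripper": 0.4},
    {"ax": 0,"ay": 0,"az": 0,"dx": 0.012,"dy": 0,"dz": 0,"gripper": 0.4},
    {"ax": 0,"ay": 0,"az": 0,"dx": 0.016,"dy": 0,"dz": 0,"gripper": 0.4},
    {"ax": 0,"ay": 0,"az": 0,"dx": 0.02,"dy": 0,"dz": 0,"gripper": 0.5},
    {"ax": 0,"ay": 0,"az": 0,"dx": 0.02,"dy": 0,"dz": 0,"gripper": 0.6},
    {"ax": 0,"ay": 0,"az": 0,"dx": 0.02,"dy": 0,"dz": 0,"gripper": 0.65},
    {"ax": 0,"ay": 0,"az": 0,"dx": 0.02,"dy": 0,"dz": 0,"gripper": 0.7},
    {"ax": 0,"ay": 0,"az": 0,"dx": 0.02,"dy": 0,"dz": 0,"gripper": 0.7},
    {"ax": 0,"ay": 0,"az": 0,"dx": 0.02,"dy": 0,"dz": 0,"gripper": 0.7},
  ],
  newtons=20,
)

```text
time: 5.25
position: [482.2, -181.1, 90.2]
orientation: [2.821, 1.571, -0.55]
contact_force: [0.3, -0.1, -0.4]
grip_width: 25.6
```

```bash
python3 -c "
from h import *
o,M=st();pic('h')
P=o['position'];w=o['grip_width']/2
a=ov('scene_h',(235,120,70,75),[P,P+w*M[:,2],P-w*M[:,2],[482,-181,132]],8)
cv2.imwrite('pics/h.png',a)
"
```

```text
5.25 q [-0.5039 -0.1117  1.9721 -0.      1.2811  2.8674] p [ 482.1635 -181.1407   90.2039] F [ 0.2674 -0.0521 -0.431 ] T [ 0.0176 -0.026   0.0247] w 25.620573315942334
[[ 0.0001 -0.2277 -0.9737]
 [-0.0001 -0.9737  0.2277]
 [-1.      0.0001 -0.0002]]
scene_h 0 [272.5565 170.4816]
scene_h 1 [267.4845 171.6365]
scene_h 2 [277.6113 169.3306]
scene_h 3 [270.7417 159.1987]
```

View pics/h.png

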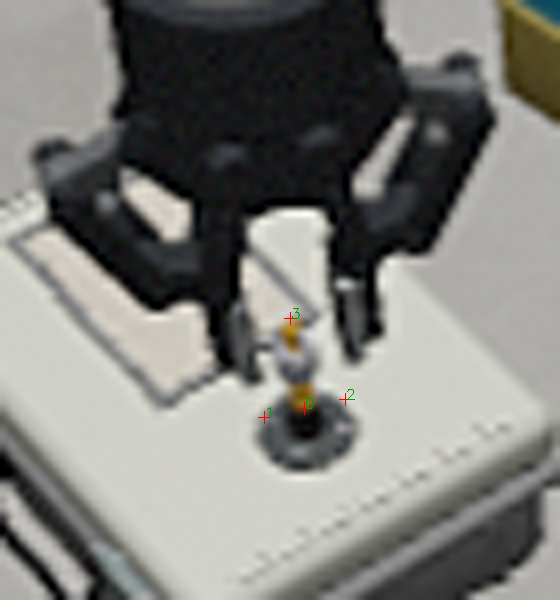

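```bash
python3 - <<'E'
from h import *
f=pickle.load(open('pics/scene_h.pkl','rb'))['image'][150:182,255:290,::-1]
cv2.imwrite('pics/h2.png',cv2.resize(f,None,fx=18,fy=18,interpolation=cv2.INTER_NEAREST))
E
```

```text
(no output)
```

View pics/h2.png

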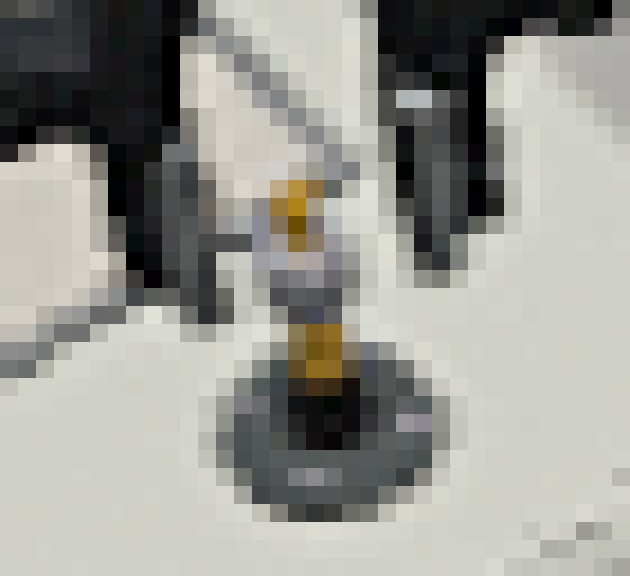

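carry_out(
  targets=[
    {"ax": 0,"ay": 0,"az": 0,"dx": 0.002,"dy": 0,"dz": 0.0015,"gripper": 0.7},
    {"ax": 0,"ay": 0,"az": 0,"dx": 0.004,"dy": 0,"dz": 0.0015,"gripper": 0.7},
    {"ax": 0,"ay": 0,"az": 0,"dx": 0.004,"dy": 0,"dz": 0.0015,"gripper": 0.75},
    {"ax": 0,"ay": 0,"az": 0,"dx": 0.004,"dy": 0,"dz": 0.0015,"gripper": 0.78},
    {"ax": 0,"ay": 0,"az": 0,"dx": 0.004,"dy": 0,"dz": 0.0015,"gripper": 0.8},
    {"ax": 0,"ay": 0,"az": 0,"dx": 0.004,"dy": 0,"dz": 0.0015,"gripper": 0.8},
    {"ax": 0,"ay": 0,"az": 0,"dx": 0.004,"dy": 0,"dz": 0.0015,"gripper": 0.8},
  ],
  newtons=20,
)

```text
time: 6.22
position: [480.7, -180.8, 86.1]
orientation: [3.14, 1.571, -0.231]
contact_force: [-0.7, -0.1, -0.0]
grip_width: 17.1
```

```bash
cat >> h.py <<'E'
def near(tag):
    from bench import r
    f=r.grab_frame('scene');pickle.dump(f,open(f'pics/{tag}.pkl','wb'))
    cv2.imwrite(f'pics/{tag}.png',cv2.resize(f['image'][145:182,255:290,::-1],None,fx=15,fy=15,interpolation=cv2.INTER_NEAREST))
E
python3 -c "
from h import *
st();near('i')"
```

```text
6.225 q [-0.5048 -0.1106  1.9783  0.      1.2738  2.8666] p [ 480.6854 -180.8113   86.1391] F [-0.7116 -0.1259 -0.0485] T [-0.0094  0.0204 -0.0578] w 17.144340263708067
[[ 0.0001 -0.2278 -0.9737]
 [-0.     -0.9737  0.2278]
 [-1.      0.     -0.0001]]
```

View pics/i.png

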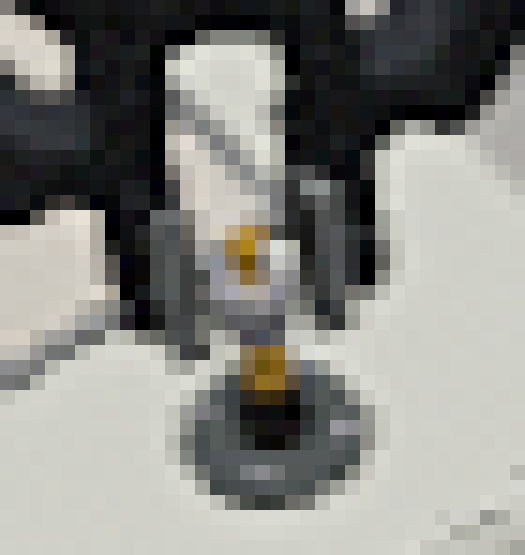

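carry_out(
  targets=[
    {"ax": 0,"ay": 0,"az": 0,"dx": 0.0,"dy": 0,"dz": 0,"gripper": 0.74},
    {"ax": 0,"ay": 0,"az": 0,"dx": 0.002,"dy": 0,"dz": 0,"gripper": 0.74},
    {"ax": 0,"ay": 0,"az": 0,"dx": 0.004,"dy": 0,"dz": 0,"gripper": 0.74},
    {"ax": 0,"ay": 0,"az": 0,"dx": 0.006,"dy": 0,"dz": 0,"gripper": 0.74},
    {"ax": 0,"ay": 0,"az": 0,"dx": 0.008,"dy": 0,"dz": 0,"gripper": 0.74},
    {"ax": 0,"ay": 0,"az": 0,"dx": 0.01,"dy": 0,"dz": 0,"gripper": 0.74},
    {"ax": 0,"ay": 0,"az": 0,"dx": 0.01,"dy": 0,"dz": 0,"gripper": 0.76},
    {"ax": 0,"ay": 0,"az": 0,"dx": 0.01,"dy": 0,"dz": 0,"gripper": 0.76},
  ],
  newtons=20,
)

```text
time: 7.28
position: [480.7, -180.8, 76.1]
orientation: [2.814, 1.571, -0.558]
contact_force: [0.3, -0.2, 0.4]
grip_width: 20.4
```

```bash
python3 -c "
from h import *
st();near('j')"
```

```text
7.275 q [-0.5048 -0.0982  1.985  -0.      1.2547  2.8666] p [ 480.6913 -180.8159   76.1452] F [ 0.3209 -0.2048  0.4327] T [-0.0538  0.0195 -0.0313] w 20.43489852181484
[[ 0.0001 -0.2278 -0.9737]
 [-0.     -0.9737  0.2278]
 [-1.      0.     -0.0001]]
```

View pics/j.png

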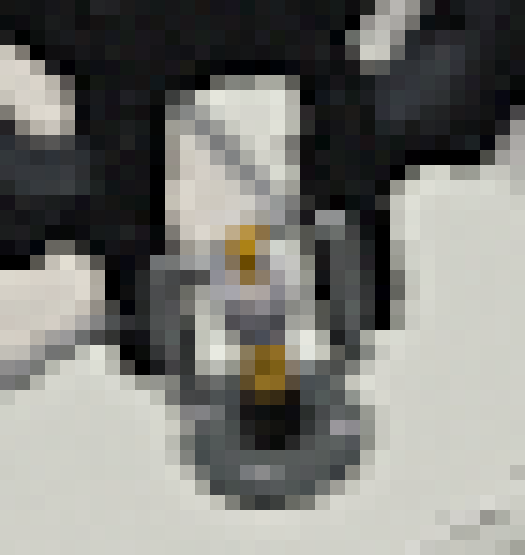

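carry_out(
  targets=[
    {"ax": 0,"ay": 0,"az": 0,"dx": 0.0,"dy": 0,"dz": 0,"gripper": 0.8},
    {"ax": 0,"ay": 0,"az": 0,"dx": 0,"dy": 0,"dz": 0,"gripper": 0.8},
    {"ax": 0,"ay": 0,"az": 0,"dx": 0,"dy": 0,"dz": 0,"gripper": 0.8},
    {"ax": 0,"ay": 0,"az": 0,"dx": 0,"dy": 0,"dz": 0,"gripper": 0.815},
    {"ax": 0,"ay": 0,"az": 0,"dx": 0,"dy": 0,"dz": 0,"gripper": 0.815},
  ],
  newtons=20,
)

```text
time: 7.95
position: [480.6, -180.8, 76.1]
orientation: [-1.047, 1.571, 1.864]
contact_force: [0.6, 1.3, 0.3]
grip_width: 15.7
```

```bash
python3 -c "
from h import *
st()"
```

```text
7.95 q [-0.5048 -0.0982  1.9851  0.      1.2547  2.8667] p [ 480.6479 -180.7792   76.0993] F [0.5635 1.3487 0.3163] T [ 0.0116 -0.0637 -0.0232] w 15.747665196646274
[[-0.     -0.2278 -0.9737]
 [ 0.     -0.9737  0.2278]
 [-1.     -0.      0.    ]]
```

carry_out(
  targets=[
    {"ax": 0,"ay": 0,"az": 0,"dx": 0.0,"dy": 0,"dz": 0,"gripper": 0.815},
  ],
)

```text
time: 8.07
position: [480.6, -180.8, 76.1]
orientation: [-0.669, 1.571, 2.243]
contact_force: [-0.3, -0.4, 0.3]
grip_width: 16.1
```

carry_out(
  targets=[
    {"ax": 0,"ay": 0,"az": 0,"dx": 0.0,"dy": 0,"dz": 0,"gripper": 0.83},
    {"ax": 0,"ay": 0,"az": 0,"dx": 0.0,"dy": 0,"dz": 0,"gripper": 0.83},
  ],
)

```text
time: 8.32
position: [480.7, -180.8, 76.2]
orientation: [3.061, 1.571, -0.31]
contact_force: [0.5, 0.1, 0.2]
grip_width: 14.7
```

carry_out(
  targets=[
    {"ax": 0,"ay": 0,"az": 0,"dx": 0.0,"dy": 0,"dz": 0,"gripper": 0.84},
    {"ax": 0,"ay": 0,"az": 0,"dx": 0.0,"dy": 0,"dz": 0,"gripper": 0.84},
  ],
)

```text
time: 8.57
position: [480.8, -180.8, 76.2]
orientation: [2.977, 1.57, -0.395]
contact_force: [-0.1, -0.3, -0.5]
grip_width: 13.5
```

carry_out(
  targets=[
    {"ax": 0,"ay": 0,"az": 0,"dx": 0.0,"dy": 0,"dz": 0,"gripper": 0.84},
  ],
)

```text
time: 8.7
position: [480.8, -180.8, 76.2]
orientation: [3.085, 1.57, -0.287]
contact_force: [0.6, -0.4, 0.2]
grip_width: 13.8
```

```bash
python3 -c "
from h import *
st();near('k')"
```

```text
8.7 q [-0.5047 -0.0982  1.985   0.0001  1.2546  2.8667] p [ 480.7654 -180.8115   76.1874] F [ 0.5842 -0.4296  0.165 ] T [-0.0418 -0.213   0.0378] w 13.787039156175105
[[ 0.0003 -0.2278 -0.9737]
 [-0.0001 -0.9737  0.2278]
 [-1.      0.     -0.0003]]
```

View pics/k.png

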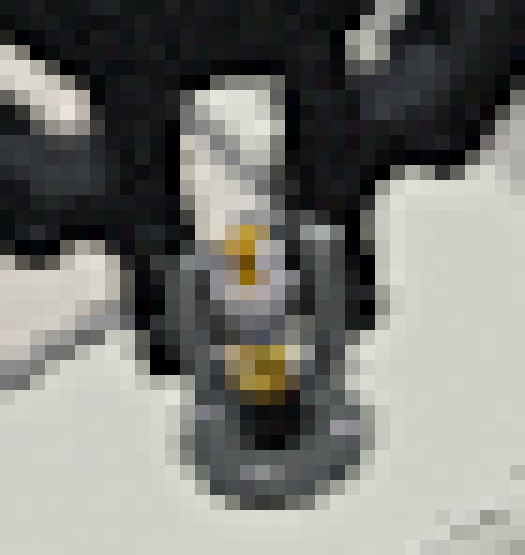

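carry_out(
  targets=[
    {"ax": 0,"ay": 0,"az": 0,"dx": 0.0,"dy": 0,"dz": 0,"gripper": 0.87},
    {"ax": 0,"ay": 0,"az": 0,"dx": 0.0,"dy": 0,"dz": 0,"gripper": 0.87},
  ],
  newtons=20,
)

```text
time: 9.0
position: [480.8, -180.8, 76.2]
orientation: [3.059, 1.57, -0.312]
contact_force: [1.4, 0.3, 0.2]
grip_width: 12.4
```

carry_out(
  targets=[
    {"ax": 0,"ay": 0,"az": 0,"dx": 0.0,"dy": 0,"dz": 0,"gripper": 0.87},
  ],
)

```text
time: 9.12
position: [480.8, -180.8, 76.2]
orientation: [2.998, 1.571, -0.373]
contact_force: [2.2, -0.7, -0.2]
grip_width: 12.8
```

```bash
python3 -c "
from h import *
st();near('l')"
```

```text
9.125 q [-0.5048 -0.0982  1.9849  0.      1.2546  2.8667] p [ 480.7637 -180.8364   76.1992] F [ 2.219  -0.6546 -0.1564] T [-0.0687 -0.2337  0.0237] w 12.815165070229964
[[ 0.0003 -0.2278 -0.9737]
 [-0.0001 -0.9737  0.2278]
 [-1.      0.     -0.0003]]
```

View pics/l.png

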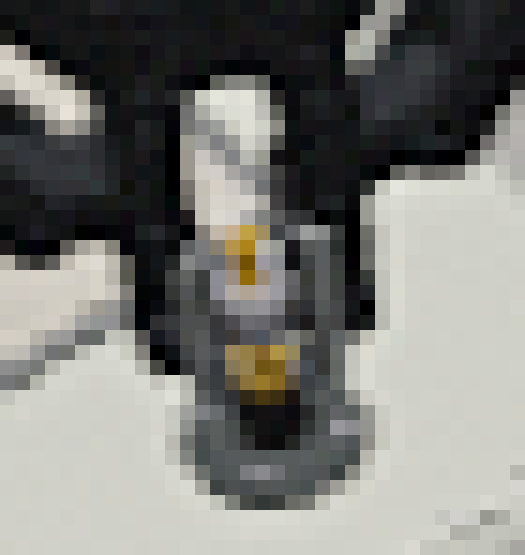

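carry_out(
  targets=[
    {"ax": 0,"ay": 0,"az": 0,"dx": 0.0,"dy": 0,"dz": -0.0006,"gripper": 0.87},
    {"ax": 0,"ay": 0,"az": 0,"dx": 0.0,"dy": 0,"dz": -0.0012,"gripper": 0.87},
    {"ax": 0,"ay": 0,"az": 0,"dx": 0.0,"dy": 0,"dz": -0.0012,"gripper": 0.87},
  ],
  newtons=20,
)

```text
time: 9.55
position: [481.3, -180.9, 75.9]
orientation: [-0.093, 1.569, 2.818]
contact_force: [-1.9, 0.9, 1.6]
grip_width: 13.0
```

carry_out(
  targets=[
    {"ax": 0,"ay": 0,"az": 0,"dx": 0.0,"dy": 0,"dz": 0,"gripper": 0.9},
  ],
)

```text
time: 9.68
position: [481.4, -180.9, 76.0]
orientation: [-0.079, 1.57, 2.833]
contact_force: [-1.8, -0.2, 2.6]
grip_width: 12.6
```

carry_out(
  targets=[
    {"ax": 0,"ay": 0,"az": 0,"dx": 0.0,"dy": 0,"dz": 0,"gripper": 0.9},
  ],
)

```text
time: 9.8
position: [481.5, -181.0, 76.0]
orientation: [-0.083, 1.57, 2.828]
contact_force: [-3.1, 1.0, 1.4]
grip_width: 12.7
```

carry_out(
  targets=[
    {"ax": 0,"ay": 0,"az": 0,"dx": 0.0,"dy": 0,"dz": 0,"gripper": 0.9},
  ],
)

```text
time: 9.93
position: [481.5, -181.0, 76.0]
orientation: [-0.083, 1.57, 2.829]
contact_force: [-2.8, -0.2, 2.1]
grip_width: 13.0
```

carry_out(
  targets=[
    {"ax": 0,"ay": 0,"az": 0,"dx": 0.0,"dy": 0,"dz": 0.0006,"gripper": 0.9},
    {"ax": 0,"ay": 0,"az": 0,"dx": 0.0,"dy": 0,"dz": 0.0006,"gripper": 0.9},
  ],
)

```text
time: 10.18
position: [481.4, -181.0, 76.1]
orientation: [-3.132, 1.57, -0.221]
contact_force: [-1.0, 0.1, 0.9]
grip_width: 12.7
```

carry_out(
  targets=[
    {"ax": 0,"ay": 0,"az": 0,"dx": 0.0,"dy": 0,"dz": 0,"gripper": 0.9},
  ],
)

```text
time: 10.3
position: [481.3, -180.9, 76.1]
orientation: [3.116, 1.571, -0.256]
contact_force: [-0.6, 1.0, 1.5]
grip_width: 12.7
```

```bash
python3 -c "
from h import *
st();near('m')"
```

```text
10.3 q [-0.5044 -0.0967  1.9837  0.0001  1.2543  2.867 ] p [ 481.3349 -180.9444   76.094 ] F [-0.6154  0.9599  1.4799] T [ 0.0472  0.2289 -0.0418] w 12.743802297557139
[[ 0.0003 -0.2278 -0.9737]
 [-0.0001 -0.9737  0.2278]
 [-1.      0.     -0.0003]]
```

View pics/m.png

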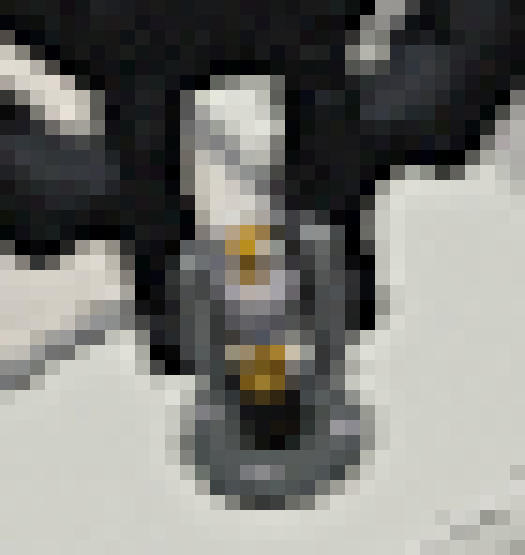

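carry_out(
  targets=[
    {"ax": 0,"ay": 0,"az": 0,"dx": 0,"dy": 0,"dz": 0,"gripper": 0.74},
    {"ax": 0,"ay": 0,"az": 0,"dx": 0,"dy": 0,"dz": 0,"gripper": 0.74},
    {"ax": -10,"ay": 0,"az": 0,"dx": 0,"dy": 0,"dz": 0,"gripper": 0.74},
    {"ax": -20,"ay": 0,"az": 0,"dx": 0,"dy": 0,"dz": 0,"gripper": 0.74},
    {"ax": -30,"ay": 0,"az": 0,"dx": 0,"dy": 0,"dz": 0,"gripper": 0.74},
    {"ax": -40,"ay": 0,"az": 0,"dx": 0,"dy": 0,"dz": 0,"gripper": 0.74},
    {"ax": -50,"ay": 0,"az": 0,"dx": 0,"dy": 0,"dz": 0,"gripper": 0.74},
    {"ax": -60,"ay": 0,"az": 0,"dx": 0,"dy": 0,"dz": 0,"gripper": 0.74},
    {"ax": -70,"ay": 0,"az": 0,"dx": 0,"dy": 0,"dz": 0,"gripper": 0.74},
    {"ax": -80,"ay": 0,"az": 0,"dx": 0,"dy": 0,"dz": 0,"gripper": 0.74},
    {"ax": -90,"ay": 0,"az": 0,"dx": 0,"dy": 0,"dz": 0,"gripper": 0.74},
    {"ax": -90,"ay": 0,"az": 0,"dx": 0,"dy": 0,"dz": 0,"gripper": 0.74},
  ],
)

```text
time: 11.85
position: [481.4, -181.0, 76.1]
orientation: [1.649, 1.57, -0.154]
contact_force: [-0.4, 1.3, -0.2]
grip_width: 22.4
```

```bash
python3 -c "
from h import *
st();near('n')"
```

```text
11.85 q [-0.5044 -0.0966  1.9836  0.0001  1.2543  1.2982] p [ 481.3597 -180.9509   76.1105] F [-0.4337  1.2714 -0.2133] T [-0.0065 -0.0006  0.0329] w 22.44594062995256
[[ 0.0003  0.9732 -0.2298]
 [-0.     -0.2298 -0.9732]
 [-1.      0.0003 -0.    ]]
```

View pics/n.png

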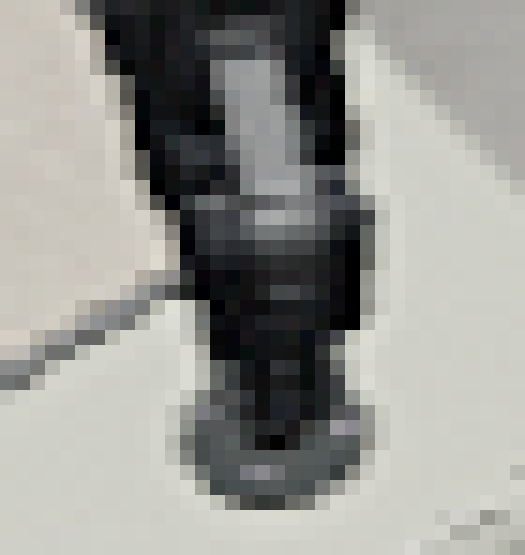

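carry_out(
  targets=[
    {"ax": 0,"ay": 0,"az": 0,"dx": 0,"dy": 0,"dz": 0,"gripper": 0.8},
    {"ax": 0,"ay": 0,"az": 0,"dx": 0,"dy": 0,"dz": 0,"gripper": 0.8},
    {"ax": 0,"ay": 0,"az": 0,"dx": 0,"dy": 0,"dz": 0,"gripper": 0.8},
  ],
)

```text
time: 12.28
position: [481.2, -180.9, 76.1]
orientation: [1.248, 1.571, -0.553]
contact_force: [-1.4, 1.0, 0.2]
grip_width: 17.2
```

carry_out(
  targets=[
    {"ax": 0,"ay": 0,"az": 0,"dx": 0,"dy": 0,"dz": 0,"gripper": 0.82},
    {"ax": 0,"ay": 0,"az": 0,"dx": 0,"dy": 0,"dz": 0,"gripper": 0.82},
  ],
)

```text
time: 12.52
position: [481.2, -180.9, 76.1]
orientation: [1.582, 1.571, -0.219]
contact_force: [-0.1, 0.4, -0.2]
grip_width: 15.5
```

carry_out(
  targets=[
    {"ax": 0,"ay": 0,"az": 0,"dx": 0,"dy": 0,"dz": 0,"gripper": 0.83},
    {"ax": 0,"ay": 0,"az": 0,"dx": 0,"dy": 0,"dz": 0,"gripper": 0.83},
  ],
)

```text
time: 12.78
position: [481.3, -180.9, 76.1]
orientation: [2.706, 1.571, 0.905]
contact_force: [-1.1, 1.1, 0.1]
grip_width: 14.5
```

carry_out(
  targets=[
    {"ax": 0,"ay": 0,"az": 0,"dx": 0,"dy": 0,"dz": 0,"gripper": 0.84},
    {"ax": 0,"ay": 0,"az": 0,"dx": 0,"dy": 0,"dz": 0,"gripper": 0.84},
  ],
)

```text
time: 13.02
position: [481.3, -180.8, 76.1]
orientation: [3.117, 1.571, 1.317]
contact_force: [0.5, 0.3, 0.2]
grip_width: 13.5
```

carry_out(
  targets=[
    {"ax": 0,"ay": 0,"az": 0,"dx": 0,"dy": 0,"dz": 0,"gripper": 0.84},
  ],
)

```text
time: 13.15
position: [481.3, -180.9, 76.1]
orientation: [2.936, 1.571, 1.136]
contact_force: [-0.6, 0.1, 0.4]
grip_width: 13.5
```

carry_out(
  targets=[
    {"ax": 0,"ay": 0,"az": 0,"dx": 0,"dy": 0,"dz": 0,"gripper": 0.9},
    {"ax": 0,"ay": 0,"az": 0,"dx": 0,"dy": 0,"dz": 0,"gripper": 0.9},
  ],
)

```text
time: 13.4
position: [481.3, -180.9, 76.1]
orientation: [2.685, 1.571, 0.884]
contact_force: [0.6, 0.2, -0.8]
grip_width: 12.7
```

carry_out(
  targets=[
    {"ax": 0,"ay": 0,"az": 0,"dx": 0,"dy": 0,"dz": 0,"gripper": 0.9},
  ],
)

```text
time: 13.52
position: [481.3, -180.9, 76.2]
orientation: [2.249, 1.571, 0.448]
contact_force: [-0.3, 0.7, 0.5]
grip_width: 13.0
```

carry_out(
  targets=[
    {"ax": 0,"ay": 0,"az": 0,"dx": 0,"dy": 0,"dz": 0,"gripper": 0.9},
  ],
)

```text
time: 13.65
position: [481.3, -180.9, 76.1]
orientation: [2.32, 1.571, 0.52]
contact_force: [-1.0, 1.0, 0.8]
grip_width: 12.6
```

```bash
python3 -c "
from h import *
st()"
```

```text
13.65 q [-0.5045 -0.0967  1.9836  0.0001  1.2546  1.2962] p [ 481.2727 -180.9187   76.1399] F [-0.9517  0.9971  0.8088] T [ 0.1766 -0.0833 -0.0095] w 12.565273993037842
[[ 0.0001  0.9737 -0.2279]
 [ 0.0001 -0.2279 -0.9737]
 [-1.      0.0001 -0.0001]]
```

carry_out(
  targets=[
    {"ax": 0,"ay": 0,"az": 0,"dx": 0,"dy": 0,"dz": 0,"gripper": 0.74},
    {"ax": 0,"ay": 0,"az": 0,"dx": 0,"dy": 0,"dz": 0,"gripper": 0.74},
    {"ax": 10,"ay": 0,"az": 0,"dx": 0,"dy": 0,"dz": 0,"gripper": 0.74},
    {"ax": 20,"ay": 0,"az": 0,"dx": 0,"dy": 0,"dz": 0,"gripper": 0.74},
    {"ax": 30,"ay": 0,"az": 0,"dx": 0,"dy": 0,"dz": 0,"gripper": 0.74},
    {"ax": 40,"ay": 0,"az": 0,"dx": 0,"dy": 0,"dz": 0,"gripper": 0.74},
    {"ax": 50,"ay": 0,"az": 0,"dx": 0,"dy": 0,"dz": 0,"gripper": 0.74},
    {"ax": 60,"ay": 0,"az": 0,"dx": 0,"dy": 0,"dz": 0,"gripper": 0.74},
    {"ax": 70,"ay": 0,"az": 0,"dx": 0,"dy": 0,"dz": 0,"gripper": 0.74},
    {"ax": 80,"ay": 0,"az": 0,"dx": 0,"dy": 0,"dz": 0,"gripper": 0.74},
    {"ax": 90,"ay": 0,"az": 0,"dx": 0,"dy": 0,"dz": 0,"gripper": 0.74},
    {"ax": 90,"ay": 0,"az": 0,"dx": 0,"dy": 0,"dz": 0,"gripper": 0.74},
  ],
)

```text
time: 15.15
position: [481.2, -181.0, 76.0]
orientation: [0.739, 1.571, -2.631]
contact_force: [1.1, -0.1, 0.2]
grip_width: 22.2
```

carry_out(
  targets=[
    {"ax": 0,"ay": 0,"az": 0,"dx": 0,"dy": 0,"dz": 0,"gripper": 0.82},
    {"ax": 0,"ay": 0,"az": 0,"dx": 0,"dy": 0,"dz": 0,"gripper": 0.82},
    {"ax": 0,"ay": 0,"az": 0,"dx": 0,"dy": 0,"dz": 0,"gripper": 0.84},
    {"ax": 0,"ay": 0,"az": 0,"dx": 0,"dy": 0,"dz": 0,"gripper": 0.86},
    {"ax": 0,"ay": 0,"az": 0,"dx": 0,"dy": 0,"dz": 0,"gripper": 1},
    {"ax": 0,"ay": 0,"az": 0,"dx": 0,"dy": 0,"dz": 0,"gripper": 1},
    {"ax": 0,"ay": 0,"az": 0,"dx": 0,"dy": 0,"dz": 0,"gripper": 1},
  ],
  newtons=25,
)

```text
time: 16.02
position: [481.3, -180.9, 76.2]
orientation: [2.742, 1.571, -0.629]
contact_force: [-0.0, 0.1, 0.2]
grip_width: 12.3
```

```bash
python3 -c "
from h import *
st();near('o')"
```

```text
16.025 q [-0.5044 -0.0968  1.9837 -0.      1.2546  2.8669] p [ 481.251  -180.9361   76.1569] F [-0.0293  0.0887  0.175 ] T [-0.0632  0.0069 -0.0337] w 12.303866440791621
[[ 0.0001 -0.2277 -0.9737]
 [-0.     -0.9737  0.2277]
 [-1.      0.     -0.0001]]
```

View pics/o.png

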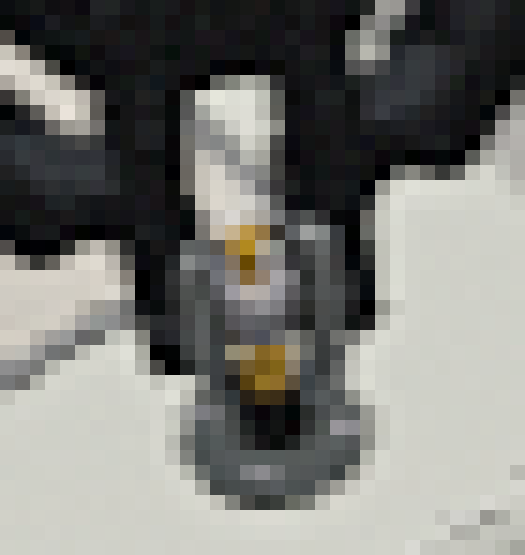

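carry_out(
  targets=[
    {"ax": -10,"ay": 0,"az": 0,"dx": -0.0002,"dy": 0,"dz": 0,"gripper": 1},
    {"ax": -20,"ay": 0,"az": 0,"dx": -0.0003,"dy": 0,"dz": 0,"gripper": 1},
    {"ax": -30,"ay": 0,"az": 0,"dx": -0.0005,"dy": 0,"dz": 0,"gripper": 1},
    {"ax": -40,"ay": 0,"az": 0,"dx": -0.0007,"dy": 0,"dz": 0,"gripper": 1},
    {"ax": -40,"ay": 0,"az": 0,"dx": -0.0007,"dy": 0,"dz": 0,"gripper": 1},
  ],
)

```text
time: 16.7
position: [481.4, -180.9, 76.9]
orientation: [2.693, 1.57, 0.018]
contact_force: [-0.1, -1.2, -0.3]
grip_width: 12.2
```

```bash
python3 -c "
from h import *
st();near('p')"
```

```text
16.7 q [-0.5043 -0.0976  1.9831  0.0002  1.2557  2.1708] p [ 481.4041 -180.8911   76.8507] F [-0.0543 -1.1936 -0.2968] T [ 0.0238 -0.061   0.0667] w 12.201728392555342
[[ 0.0004  0.4497 -0.8932]
 [ 0.     -0.8932 -0.4497]
 [-1.      0.0002 -0.0004]]
```

View pics/p.png

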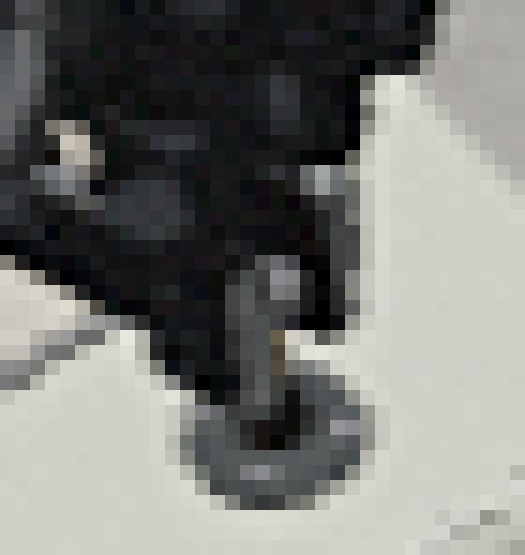

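carry_out(
  targets=[
    {"ax": -10,"ay": 0,"az": 0,"dx": -0.00017,"dy": 0,"dz": 0,"gripper": 1},
    {"ax": -20,"ay": 0,"az": 0,"dx": -0.00033,"dy": 0,"dz": 0,"gripper": 1},
    {"ax": -30,"ay": 0,"az": 0,"dx": -0.0005,"dy": 0,"dz": 0,"gripper": 1},
    {"ax": -40,"ay": 0,"az": 0,"dx": -0.00066,"dy": 0,"dz": 0,"gripper": 1},
    {"ax": -50,"ay": 0,"az": 0,"dx": -0.00083,"dy": 0,"dz": 0,"gripper": 1},
    {"ax": -60,"ay": 0,"az": 0,"dx": -0.001,"dy": 0,"dz": 0,"gripper": 1},
    {"ax": -60,"ay": 0,"az": 0,"dx": -0.001,"dy": 0,"dz": 0,"gripper": 1},
  ],
)

```text
time: 17.62
position: [481.3, -180.7, 77.8]
orientation: [2.638, 1.57, 1.008]
contact_force: [1.1, 1.3, 0.3]
grip_width: 12.6
```

carry_out(
  targets=[
    {"ax": -10,"ay": 0,"az": 0,"dx": -0.00017,"dy": 0,"dz": 0,"gripper": 1},
    {"ax": -20,"ay": 0,"az": 0,"dx": -0.00033,"dy": 0,"dz": 0,"gripper": 1},
    {"ax": -30,"ay": 0,"az": 0,"dx": -0.0005,"dy": 0,"dz": 0,"gripper": 1},
    {"ax": -40,"ay": 0,"az": 0,"dx": -0.00066,"dy": 0,"dz": 0,"gripper": 1},
    {"ax": -50,"ay": 0,"az": 0,"dx": -0.00083,"dy": 0,"dz": 0,"gripper": 1},
    {"ax": -60,"ay": 0,"az": 0,"dx": -0.001,"dy": 0,"dz": 0,"gripper": 1},
    {"ax": -60,"ay": 0,"az": 0,"dx": -0.001,"dy": 0,"dz": 0,"gripper": 1},
  ],
)

```text
time: 18.5
position: [481.2, -180.8, 78.8]
orientation: [2.369, 1.57, 1.785]
contact_force: [1.0, 1.1, -0.1]
grip_width: 12.7
```

```bash
python3 -c "
from h import *
st();near('q')"
```

```text
18.5 q [-0.5043 -0.1001  1.982   0.0003  1.26    0.0798] p [ 481.2272 -180.761    78.7816] F [ 1.0147  1.0847 -0.0822] T [ 0.1723 -0.1     0.0237] w 12.701845789669573
[[-0.0001  0.5515  0.8342]
 [ 0.0003  0.8342 -0.5515]
 [-1.      0.0002 -0.0003]]
```

View pics/q.png

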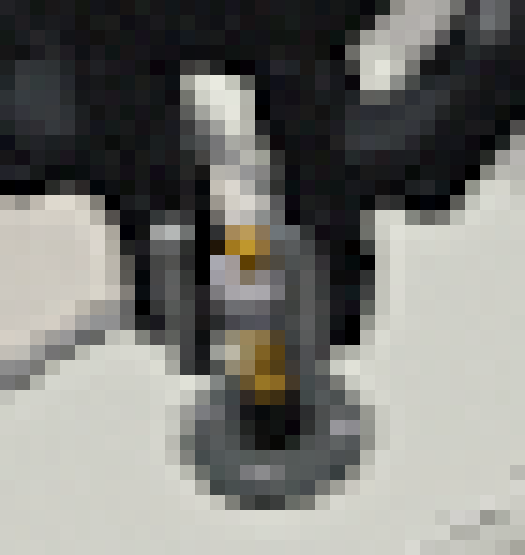

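carry_out(
  targets=[
    {"ax": -10,"ay": 0,"az": 0,"dx": -0.00017,"dy": 0,"dz": 0,"gripper": 1},
    {"ax": -20,"ay": 0,"az": 0,"dx": -0.00033,"dy": 0,"dz": 0,"gripper": 1},
    {"ax": -30,"ay": 0,"az": 0,"dx": -0.0005,"dy": 0,"dz": 0,"gripper": 1},
    {"ax": -40,"ay": 0,"az": 0,"dx": -0.00066,"dy": 0,"dz": 0,"gripper": 1},
    {"ax": -50,"ay": 0,"az": 0,"dx": -0.00083,"dy": 0,"dz": 0,"gripper": 1},
    {"ax": -60,"ay": 0,"az": 0,"dx": -0.001,"dy": 0,"dz": 0,"gripper": 1},
    {"ax": -60,"ay": 0,"az": 0,"dx": -0.001,"dy": 0,"dz": 0,"gripper": 1},
  ],
)

```text
time: 19.42
position: [481.2, -180.8, 79.8]
orientation: [1.758, 1.57, 2.221]
contact_force: [-0.1, 1.5, 0.5]
grip_width: 12.1
```

```bash
python3 -c "
from h import *
st()"
```

```text
19.425 q [-0.5044 -0.1014  1.9814  0.0001  1.2619 -0.9674] p [ 481.1506 -180.7931   79.7684] F [-0.0598  1.5495  0.4636] T [ 0.2606 -0.1173  0.1056] w 12.149064769471742
[[-0.0002 -0.4466  0.8947]
 [ 0.0003  0.8947  0.4466]
 [-1.      0.0003 -0.0001]]
```

carry_out(
  targets=[
    {"ax": -10,"ay": 0,"az": 0,"dx": -0.00017,"dy": 0,"dz": 0,"gripper": 1},
    {"ax": -20,"ay": 0,"az": 0,"dx": -0.00033,"dy": 0,"dz": 0,"gripper": 1},
    {"ax": -30,"ay": 0,"az": 0,"dx": -0.0005,"dy": 0,"dz": 0,"gripper": 1},
    {"ax": -30,"ay": 0,"az": 0,"dx": -0.0005,"dy": 0,"dz": 0,"gripper": 1},
  ],
)

```text
time: 19.92
position: [481.1, -180.8, 80.2]
orientation: [1.546, 1.57, 2.532]
contact_force: [-0.2, 2.1, 0.1]
grip_width: 12.5
```

```bash
python3 -c "
from h import *
st()"
```

```text
19.925 q [-0.5044 -0.102   1.9811  0.      1.2629 -1.4902] p [ 481.1086 -180.8067   80.2311] F [-0.2489  2.1204  0.1337] T [ 0.3008  0.025  -0.0229] w 12.47704687406335
[[-0.0003 -0.8337  0.5522]
 [ 0.0002  0.5522  0.8337]
 [-1.      0.0004  0.    ]]
```

carry_out(
  targets=[
    {"ax": -10,"ay": 0,"az": 0,"dx": -0.00017,"dy": 0.0002,"dz": 0.0004,"gripper": 1},
    {"ax": -20,"ay": 0,"az": 0,"dx": -0.00033,"dy": 0.0002,"dz": 0.0004,"gripper": 1},
    {"ax": -30,"ay": 0,"az": 0,"dx": -0.0005,"dy": 0.0002,"dz": 0.0004,"gripper": 1},
    {"ax": -30,"ay": 0,"az": 0,"dx": -0.0005,"dy": 0.0002,"dz": 0.0004,"gripper": 1},
  ],
)

```text
time: 20.42
position: [481.0, -180.7, 80.6]
orientation: [2.084, 1.57, -2.69]
contact_force: [-0.4, 0.2, -1.0]
grip_width: 12.2
```

```bash
python3 -c "
from h import *
st();near('s')"
```

```text
20.425 q [-0.5039 -0.1027  1.9812 -0.0007  1.2636 -2.0122] p [ 480.9585 -180.6936   80.5557] F [-0.3996  0.1807 -1.0283] T [-0.0184  0.0988 -0.1375] w 12.241965502303243
[[-0.0007 -0.9981  0.0622]
 [-0.0003  0.0622  0.9981]
 [-1.      0.0007 -0.0004]]
```

View pics/s.png

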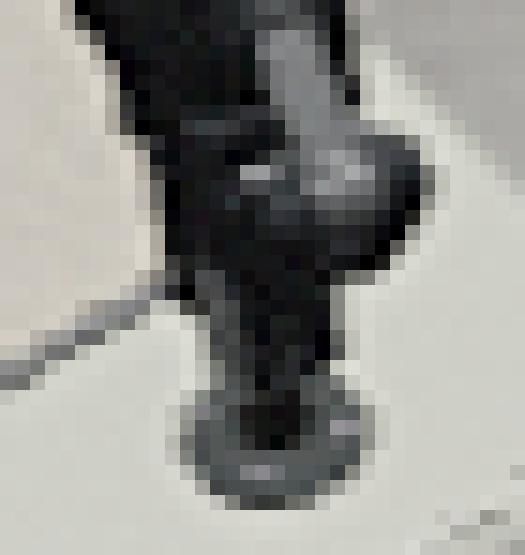

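carry_out(
  targets=[
    {"ax": -10,"ay": 0,"az": 0,"dx": -0.0001,"dy": 0,"dz": 0,"gripper": 1},
    {"ax": -12,"ay": 0,"az": 0,"dx": -0.0001,"dy": 0,"dz": 0,"gripper": 1},
  ],
)

```text
time: 20.72
position: [481.2, -180.5, 80.7]
orientation: [1.721, 1.571, -2.841]
contact_force: [0.5, -0.4, -0.6]
grip_width: 12.0
```

```bash
python3 -c "
from h import *
st()"
```

```text
20.725 q [-0.5037 -0.1028  1.981  -0.0002  1.2636 -2.2248] p [ 481.1514 -180.5304   80.6971] F [ 0.5132 -0.424  -0.6339] T [0.0242 0.0483 0.0117] w 12.000446028252618
[[-0.0003 -0.9887 -0.1497]
 [-0.0001 -0.1497  0.9887]
 [-1.      0.0003 -0.    ]]
```

carry_out(
  targets=[
    {"ax": -10,"ay": 0,"az": 0,"dx": -0.0001,"dy": 0,"dz": 0,"gripper": 1},
    {"ax": -10,"ay": 0,"az": 0,"dx": -0.0001,"dy": 0,"dz": 0,"gripper": 1},
  ],
)

```text
time: 20.98
position: [481.0, -180.5, 80.7]
orientation: [1.348, 1.57, -3.041]
contact_force: [0.1, -0.5, -3.5]
grip_width: 12.6
```

```bash
python3 -c "
from h import *
st()"
```

```text
20.975 q [-0.5037 -0.1029  1.9811 -0.0004  1.2639 -2.3978] p [ 481.0035 -180.505    80.6689] F [ 0.1316 -0.476  -3.512 ] T [-0.0445  0.0478  0.0263] w 12.557225474253233
[[-0.0007 -0.9482 -0.3178]
 [-0.0001 -0.3178  0.9482]
 [-1.      0.0007  0.0002]]
```

carry_out(
  targets=[
    {"ax": 0,"ay": 0,"az": 0,"dx": 0,"dy": 0,"dz": 0,"gripper": 0.7},
    {"ax": 0,"ay": 0,"az": 0,"dx": 0,"dy": 0,"dz": 0,"gripper": 0.7},
    {"ax": 0,"ay": 0,"az": 0,"dx": 0,"dy": 0,"dz": 0,"gripper": 0.7},
    {"ax": 0,"ay": 0,"az": 0,"dx": -0.01,"dy": 0,"dz": 0,"gripper": 0.7},
    {"ax": 0,"ay": 0,"az": 0,"dx": -0.03,"dy": 0,"dz": 0,"gripper": 0.7},
    {"ax": 0,"ay": 0,"az": 0,"dx": -0.05,"dy": 0,"dz": 0,"gripper": 1},
    {"ax": 0,"ay": 0,"az": 0,"dx": -0.05,"dy": 0,"dz": 0,"gripper": 1},
    {"ax": 0,"ay": 0,"az": 0,"dx": -0.05,"dy": 0,"dz": 0,"gripper": 1},
  ],
)

```text
time: 21.98
position: [481.1, -180.4, 130.8]
orientation: [0.777, 1.571, 2.677]
contact_force: [0.8, -0.4, -0.4]
grip_width: -0.0
```

```bash
python3 -c "
from h import *
st();near('t')"
```

```text
21.975 q [-0.5036 -0.1586  1.9425 -0.      1.3579 -2.403 ] p [ 481.1418 -180.3988  130.8227] F [ 0.8276 -0.4027 -0.4339] T [ 0.0515 -0.0134 -0.0093] w -0.020742611906772807
[[-0.0002 -0.9465 -0.3227]
 [ 0.0001 -0.3227  0.9465]
 [-1.      0.0001  0.0001]]
```

View pics/t.png

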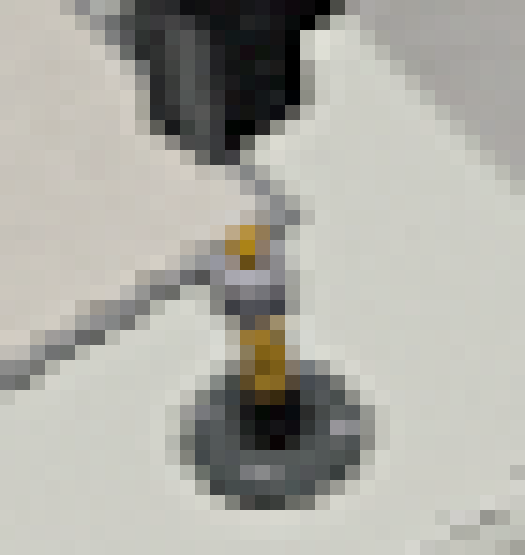

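carry_out(
  targets=[
    {"ax": 0,"ay": 0,"az": 0,"dx": 0.003,"dy": 0,"dz": 0,"gripper": 1},
    {"ax": 0,"ay": 0,"az": 0,"dx": 0.006,"dy": 0,"dz": 0,"gripper": 1},
    {"ax": 0,"ay": 0,"az": 0,"dx": 0.009,"dy": 0,"dz": 0,"gripper": 1},
    {"ax": 0,"ay": 0,"az": 0,"dx": 0.012,"dy": 0,"dz": 0,"gripper": 1},
    {"ax": 0,"ay": 0,"az": 0,"dx": 0.012,"dy": 0,"dz": 0,"gripper": 1},
  ],
)

```text
time: 22.65
position: [481.0, -180.3, 118.5]
orientation: [0.718, 1.57, 2.618]
contact_force: [-0.5, -0.3, 0.7]
grip_width: -0.2
```

```bash
python3 -c "
from h import *
st();near('u')"
```

```text
22.65 q [-0.5036 -0.146   1.9528  0.      1.3356 -2.4031] p [ 481.0427 -180.3433  118.5403] F [-0.4527 -0.3189  0.6738] T [ 0.0389 -0.0368  0.024 ] w -0.16717963652526413
[[-0.0007 -0.9465 -0.3228]
 [ 0.0004 -0.3228  0.9465]
 [-1.      0.0005  0.0006]]
```

View pics/u.png

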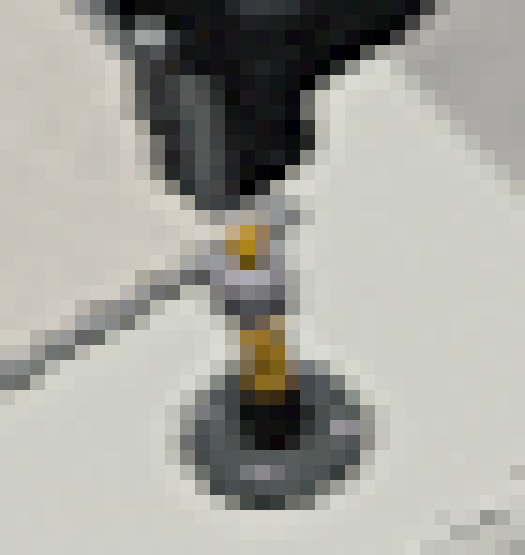

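carry_out(
  targets=[
    {"ax": 0,"ay": 0,"az": 0,"dx": 0.001,"dy": 0,"dz": 0,"gripper": 1},
    {"ax": 0,"ay": 0,"az": 0,"dx": 0.002,"dy": 0,"dz": 0,"gripper": 1},
    {"ax": 0,"ay": 0,"az": 0,"dx": 0.003,"dy": 0,"dz": 0,"gripper": 1},
    {"ax": 0,"ay": 0,"az": 0,"dx": 0.003,"dy": 0,"dz": 0,"gripper": 1},
  ],
)

```text
time: 23.2
position: [481.2, -180.4, 115.9]
orientation: [0.599, 1.571, 2.499]
contact_force: [0.3, 0.2, -0.1]
grip_width: 0.1
```

carry_out(
  targets=[
    {"ax": 0,"ay": 0,"az": 0,"dx": 0.001,"dy": 0,"dz": 0,"gripper": 1},
    {"ax": 0,"ay": 0,"az": 0,"dx": 0.002,"dy": 0,"dz": 0,"gripper": 1},
    {"ax": 0,"ay": 0,"az": 0,"dx": 0.002,"dy": 0,"dz": 0,"gripper": 1},
  ],
)

```text
time: 23.58
position: [481.2, -180.4, 113.9]
orientation: [0.732, 1.571, 2.631]
contact_force: [0.2, -0.1, -0.1]
grip_width: -0.1
```

carry_out(
  targets=[
    {"ax": 0,"ay": 0,"az": 0,"dx": 0.001,"dy": 0,"dz": 0,"gripper": 1},
    {"ax": 0,"ay": 0,"az": 0,"dx": 0.002,"dy": 0,"dz": 0,"gripper": 1},
    {"ax": 0,"ay": 0,"az": 0,"dx": 0.002,"dy": 0,"dz": 0,"gripper": 1},
  ],
)

```text
time: 23.95
position: [481.2, -180.4, 111.8]
orientation: [0.7, 1.571, 2.6]
contact_force: [-0.2, -0.0, 0.3]
grip_width: -0.5
```

carry_out(
  targets=[
    {"ax": 0,"ay": 0,"az": 0,"dx": 0.001,"dy": 0,"dz": 0,"gripper": 1},
    {"ax": 0,"ay": 0,"az": 0,"dx": 0.002,"dy": 0,"dz": 0,"gripper": 1},
    {"ax": 0,"ay": 0,"az": 0,"dx": 0.002,"dy": 0,"dz": 0,"gripper": 1},
  ],
)

```text
time: 24.32
position: [481.2, -180.4, 109.9]
orientation: [0.818, 1.571, 2.718]
contact_force: [-0.8, -0.2, 0.2]
grip_width: -0.1
```

```bash
python3 -c "
from h import *
st();near('v')"
```

```text
24.325 q [-0.5036 -0.1367  1.9597 -0.      1.3189 -2.4031] p [ 481.1914 -180.4265  109.858 ] F [-0.7726 -0.2471  0.2239] T [ 0.0377  0.0122 -0.0312] w -0.14303503096867803
[[-0.0003 -0.9465 -0.3228]
 [ 0.0001 -0.3228  0.9465]
 [-1.      0.0002  0.0002]]
```

View pics/v.png

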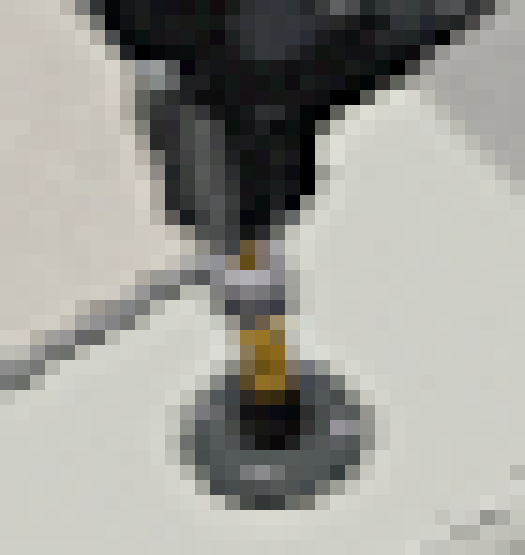

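carry_out(
  targets=[
    {"ax": 0,"ay": 0,"az": 0,"dx": 0.001,"dy": 0,"dz": 0,"gripper": 1},
    {"ax": 0,"ay": 0,"az": 0,"dx": 0.001,"dy": 0,"dz": 0,"gripper": 1},
  ],
)

```text
time: 24.62
position: [481.2, -180.5, 108.9]
orientation: [0.822, 1.571, 2.722]
contact_force: [-0.3, 0.6, 0.4]
grip_width: -0.0
```

carry_out(
  targets=[
    {"ax": 0,"ay": 0,"az": 0,"dx": 0.001,"dy": 0,"dz": 0,"gripper": 1},
    {"ax": 0,"ay": 0,"az": 0,"dx": 0.001,"dy": 0,"dz": 0,"gripper": 1},
  ],
)

```text
time: 24.88
position: [481.2, -180.5, 107.9]
orientation: [0.993, 1.571, 2.892]
contact_force: [-0.6, -0.6, 0.6]
grip_width: -0.1
```

carry_out(
  targets=[
    {"ax": 0,"ay": 0,"az": 0,"dx": 0.001,"dy": 0,"dz": 0,"gripper": 1},
    {"ax": 0,"ay": 0,"az": 0,"dx": 0.001,"dy": 0,"dz": 0,"gripper": 1},
  ],
)

```text
time: 25.12
position: [481.2, -180.4, 106.9]
orientation: [0.663, 1.571, 2.562]
contact_force: [0.5, -0.1, -0.5]
grip_width: -0.2
```

carry_out(
  targets=[
    {"ax": 0,"ay": 0,"az": 0,"dx": 0.001,"dy": 0,"dz": 0,"gripper": 1},
    {"ax": 0,"ay": 0,"az": 0,"dx": 0.001,"dy": 0,"dz": 0,"gripper": 1},
  ],
)

```text
time: 25.38
position: [481.2, -180.5, 105.9]
orientation: [0.684, 1.571, 2.584]
contact_force: [-0.2, 1.2, -0.2]
grip_width: 0.5
```

carry_out(
  targets=[
    {"ax": 0,"ay": 0,"az": 0,"dx": 0.001,"dy": 0,"dz": 0,"gripper": 1},
    {"ax": 0,"ay": 0,"az": 0,"dx": 0.001,"dy": 0,"dz": 0,"gripper": 1},
  ],
)

```text
time: 25.62
position: [481.2, -180.4, 104.9]
orientation: [0.619, 1.571, 2.519]
contact_force: [-0.1, -0.2, -0.2]
grip_width: -0.2
```

carry_out(
  targets=[
    {"ax": 0,"ay": 0,"az": 0,"dx": 0.001,"dy": 0,"dz": 0,"gripper": 1},
    {"ax": 0,"ay": 0,"az": 0,"dx": 0.001,"dy": 0,"dz": 0,"gripper": 1},
  ],
)

```text
time: 25.88
position: [481.5, -180.6, 104.4]
orientation: [-2.426, 1.57, -0.526]
contact_force: [-0.0, 0.1, 1.5]
grip_width: -0.2
```

carry_out(
  targets=[
    {"ax": 0,"ay": 0,"az": 0,"dx": 0.001,"dy": 0,"dz": 0,"gripper": 1},
    {"ax": 0,"ay": 0,"az": 0,"dx": 0.001,"dy": 0,"dz": 0,"gripper": 1},
  ],
)

```text
time: 26.12
position: [481.8, -180.7, 103.7]
orientation: [-2.415, 1.57, -0.515]
contact_force: [-0.5, -0.8, 4.8]
grip_width: 0.2
```

```bash
python3 -c "
from h import *
st();near('w')"
```

```text
26.125 q [-0.5036 -0.1295  1.9641 -0.      1.3058 -2.4032] p [ 481.7631 -180.7426  103.7174] F [-0.4507 -0.7535  4.7637] T [ 0.0073 -0.0245 -0.0324] w 0.1634240602167312
[[ 0.0011 -0.9464 -0.3229]
 [-0.0006 -0.3229  0.9464]
 [-1.     -0.0008 -0.0009]]
```

View pics/w.png

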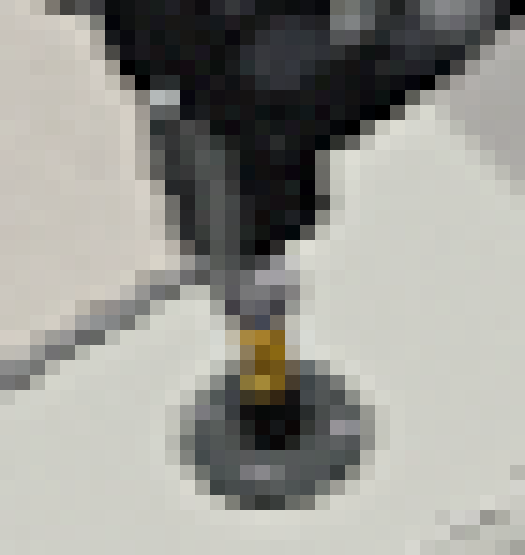

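carry_out(
  targets=[
    {"ax": 0,"ay": 0,"az": 0,"dx": 0.001,"dy": 0,"dz": 0,"gripper": 1},
    {"ax": 0,"ay": 0,"az": 0,"dx": 0.002,"dy": 0,"dz": 0,"gripper": 1},
    {"ax": 0,"ay": 0,"az": 0,"dx": 0.002,"dy": 0,"dz": 0,"gripper": 1},
  ],
)

```text
time: 26.55
position: [481.7, -180.7, 101.6]
orientation: [-2.393, 1.57, -0.494]
contact_force: [0.7, -0.4, 6.2]
grip_width: 0.3
```

carry_out(
  targets=[
    {"ax": 0,"ay": 0,"az": 0,"dx": 0.001,"dy": 0,"dz": 0,"gripper": 1},
    {"ax": 0,"ay": 0,"az": 0,"dx": 0.001,"dy": 0,"dz": 0,"gripper": 1},
  ],
)

```text
time: 26.8
position: [481.9, -180.8, 100.8]
orientation: [-2.413, 1.569, -0.513]
contact_force: [-1.3, 0.1, 6.3]
grip_width: 0.2
```

carry_out(
  targets=[
    {"ax": 0,"ay": 0,"az": 0,"dx": 0.001,"dy": 0,"dz": 0,"gripper": 1},
    {"ax": 0,"ay": 0,"az": 0,"dx": 0.001,"dy": 0,"dz": 0,"gripper": 1},
  ],
)

```text
time: 27.05
position: [482.0, -180.9, 100.1]
orientation: [-2.406, 1.569, -0.506]
contact_force: [-0.6, 0.3, 7.4]
grip_width: 0.0
```

```bash
python3 -c "
from h import *
st()"
```

```text
27.05 q [-0.5036 -0.1251  1.9666 -0.      1.2982 -2.4031] p [ 481.9961 -180.88    100.0516] F [-0.5546  0.3217  7.4259] T [ 0.043   0.0984 -0.0147] w 0.041732796383646104
[[ 0.0016 -0.9465 -0.3228]
 [-0.0009 -0.3228  0.9465]
 [-1.     -0.0012 -0.0014]]
```

carry_out(
  targets=[
    {"ax": 0,"ay": 0,"az": 0,"dx": 0.0005,"dy": 0.0003,"dz": 0,"gripper": 1},
    {"ax": 0,"ay": 0,"az": 0,"dx": 0.001,"dy": 0.0003,"dz": 0,"gripper": 1},
    {"ax": 0,"ay": 0,"az": 0,"dx": 0.001,"dy": 0.0003,"dz": 0,"gripper": 1},
  ],
)

```text
time: 27.42
position: [481.9, -181.0, 99.4]
orientation: [-2.355, 1.568, -0.455]
contact_force: [-0.1, -0.1, 7.9]
grip_width: -0.2
```

carry_out(
  targets=[
    {"ax": 0,"ay": 0,"az": 0,"dx": 0.0005,"dy": 0.0002,"dz": 0,"gripper": 1},
    {"ax": 0,"ay": 0,"az": 0,"dx": 0.0005,"dy": 0.0002,"dz": 0,"gripper": 1},
  ],
)

```text
time: 27.68
position: [481.8, -181.2, 99.0]
orientation: [-2.366, 1.568, -0.467]
contact_force: [-0.3, 0.1, 7.8]
grip_width: -0.2
```

carry_out(
  targets=[
    {"ax": 0,"ay": 0,"az": 0,"dx": 0.0005,"dy": 0,"dz": 0,"gripper": 1},
    {"ax": 0,"ay": 0,"az": 0,"dx": 0.0005,"dy": 0,"dz": 0,"gripper": 1},
  ],
)

```text
time: 27.92
position: [481.9, -181.2, 98.6]
orientation: [-2.357, 1.568, -0.457]
contact_force: [-0.2, 0.9, 7.8]
grip_width: 0.1
```

```bash
python3 -c "
from h import *
st()"
```

```text
27.925 q [-0.5043 -0.1241  1.9684  0.0001  1.2946 -2.4038] p [ 481.9059 -181.1778   98.5864] F [-0.2042  0.8503  7.7719] T [ 0.0722  0.0419 -0.0173] w 0.1376240314653313
[[ 0.0025 -0.9465 -0.3228]
 [-0.0012 -0.3228  0.9465]
 [-1.     -0.002  -0.002 ]]
```

carry_out(
  targets=[
    {"ax": 0,"ay": 0,"az": 0,"dx": 0.0005,"dy": 0,"dz": 0,"gripper": 1},
    {"ax": 0,"ay": 0,"az": 0,"dx": 0.0005,"dy": 0,"dz": 0,"gripper": 1},
  ],
)

```text
time: 28.18
position: [482.1, -181.3, 98.4]
orientation: [-2.375, 1.568, -0.476]
contact_force: [-0.1, 1.5, 10.4]
grip_width: 0.2
```

carry_out(
  targets=[
    {"ax": 0,"ay": 0,"az": 0,"dx": 0.0005,"dy": 0,"dz": 0,"gripper": 1},
    {"ax": 0,"ay": 0,"az": 0,"dx": 0.0005,"dy": 0,"dz": 0,"gripper": 1},
  ],
)

```text
time: 28.42
position: [482.3, -181.4, 98.2]
orientation: [-2.379, 1.567, -0.479]
contact_force: [-0.0, -0.2, 10.3]
grip_width: 0.0
```

```bash
python3 -c "
from h import *
st();near('x')"
```

```text
28.425 q [-0.5043 -0.1233  1.9683  0.0001  1.2929 -2.4038] p [ 482.2946 -181.3852   98.22  ] F [-0.0004 -0.1712 10.3292] T [ 0.0822  0.1092 -0.0071] w 0.04931096534928618
[[ 0.0033 -0.9464 -0.3228]
 [-0.0017 -0.3228  0.9465]
 [-1.     -0.0026 -0.0027]]
```

View pics/x.png

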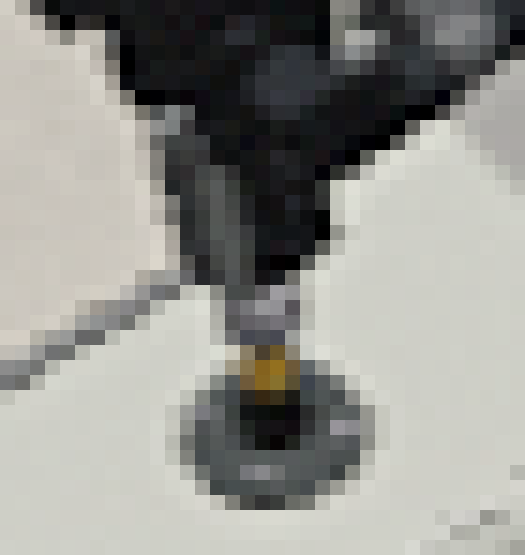

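carry_out(
  targets=[
    {"ax": 0,"ay": 0,"az": 0,"dx": 0.0003,"dy": 0.0003,"dz": 0,"gripper": 1},
    {"ax": 0,"ay": 0,"az": 0,"dx": 0.0003,"dy": 0.0003,"dz": 0,"gripper": 1},
  ],
)

```text
time: 28.72
position: [482.2, -181.5, 98.1]
orientation: [-2.363, 1.567, -0.464]
contact_force: [-1.0, -0.2, 11.2]
grip_width: 0.0
```

carry_out(
  targets=[
    {"ax": 0,"ay": 0,"az": 0,"dx": 0,"dy": 0,"dz": 0,"gripper": 1},
    {"ax": 0,"ay": 0,"az": 0,"dx": 0,"dy": 0,"dz": 0,"gripper": 1},
    {"ax": 0,"ay": 0,"az": 0,"dx": 0,"dy": 0,"dz": 0,"gripper": 1},
    {"ax": 0,"ay": 0,"az": 0,"dx": 0,"dy": 0,"dz": 0,"gripper": 1},
    {"ax": 0,"ay": 0,"az": 0,"dx": 0,"dy": 0,"dz": 0,"gripper": 1},
    {"ax": 0,"ay": 0,"az": 0,"dx": 0,"dy": 0,"dz": 0,"gripper": 1},
  ],
)

```text
time: 29.48
position: [482.2, -181.5, 98.1]
orientation: [-2.366, 1.567, -0.467]
contact_force: [-0.5, 0.7, 11.2]
grip_width: -0.1
```

carry_out(
  targets=[
    {"ax": 0,"ay": 0,"az": 0,"dx": 0,"dy": 0,"dz": 0,"gripper": 1},
    {"ax": 0,"ay": 0,"az": 0,"dx": 0,"dy": 0,"dz": 0,"gripper": 1},
    {"ax": 0,"ay": 0,"az": 0,"dx": 0,"dy": 0,"dz": 0,"gripper": 1},
    {"ax": 0,"ay": 0,"az": 0,"dx": 0,"dy": 0,"dz": 0,"gripper": 1},
    {"ax": 0,"ay": 0,"az": 0,"dx": 0,"dy": 0,"dz": 0,"gripper": 1},
    {"ax": 0,"ay": 0,"az": 0,"dx": 0,"dy": 0,"dz": 0,"gripper": 1},
    {"ax": 0,"ay": 0,"az": 0,"dx": 0,"dy": 0,"dz": 0,"gripper": 1},
    {"ax": 0,"ay": 0,"az": 0,"dx": 0,"dy": 0,"dz": 0,"gripper": 1},
  ],
)

```text
time: 30.48
position: [482.2, -181.5, 98.1]
orientation: [-2.354, 1.567, -0.455]
contact_force: [-0.0, 0.6, 11.6]
grip_width: -0.1
```

```bash
python3 -c "
from h import *
st()"
```

```text
30.475 q [-0.5047 -0.1237  1.9688  0.0002  1.2923 -2.4043] p [ 482.1654 -181.5104   98.1004] F [-0.0029  0.5923 11.5783] T [0.0535 0.0641 0.0028] w -0.1294615091099015
[[ 0.0037 -0.9464 -0.3228]
 [-0.0018 -0.3229  0.9464]
 [-1.     -0.0029 -0.0029]]
```

carry_out(
  targets=[
    {"ax": 0,"ay": 0,"az": 0,"dx": 0,"dy": 0,"dz": 0,"gripper": 1},
    {"ax": 0,"ay": 0,"az": 0,"dx": 0,"dy": 0,"dz": 0,"gripper": 1},
    {"ax": 0,"ay": 0,"az": 0,"dx": 0,"dy": 0,"dz": 0,"gripper": 1},
    {"ax": 0,"ay": 0,"az": 0,"dx": 0,"dy": 0,"dz": 0,"gripper": 1},
    {"ax": 0,"ay": 0,"az": 0,"dx": -0.003,"dy": 0,"dz": 0,"gripper": 1},
    {"ax": 0,"ay": 0,"az": 0,"dx": -0.006,"dy": 0,"dz": 0,"gripper": 1},
    {"ax": 0,"ay": 0,"az": 0,"dx": -0.01,"dy": 0,"dz": 0,"gripper": 1},
    {"ax": 0,"ay": 0,"az": 0,"dx": -0.03,"dy": 0,"dz": 0,"gripper": 1},
    {"ax": 0,"ay": 0,"az": 0,"dx": -0.06,"dy": 0,"dz": 0,"gripper": 1},
    {"ax": 0,"ay": 0,"az": 0,"dx": -0.09,"dy": 0,"dz": 0,"gripper": 1},
    {"ax": 0,"ay": 0,"az": 0,"dx": -0.09,"dy": 0,"dz": 0,"gripper": 1},
    {"ax": 0,"ay": 0,"az": 0,"dx": -0.09,"dy": 0,"dz": 0,"gripper": 1},
  ],
)

```text
time: 31.98
position: [480.0, -180.5, 184.9]
orientation: [0.752, 1.569, 2.652]
contact_force: [-0.2, 0.3, -0.6]
grip_width: 0.0
```

```bash
python3 -c "
from h import *
st();near('y');pic('z',{'scene':(150,40,300,300),'top':(130,100,300,300)})"
```

```text
31.975 q [-0.5048 -0.2058  1.8912 -0.      1.4575 -2.4043] p [ 480.0078 -180.46    184.8634] F [-0.1606  0.3203 -0.5554] T [-0.0093 -0.0222 -0.0025] w 0.04671867428173471
[[-0.0012 -0.9465 -0.3228]
 [ 0.0006 -0.3228  0.9465]
 [-1.      0.0009  0.001 ]]
```

View pics/y.png

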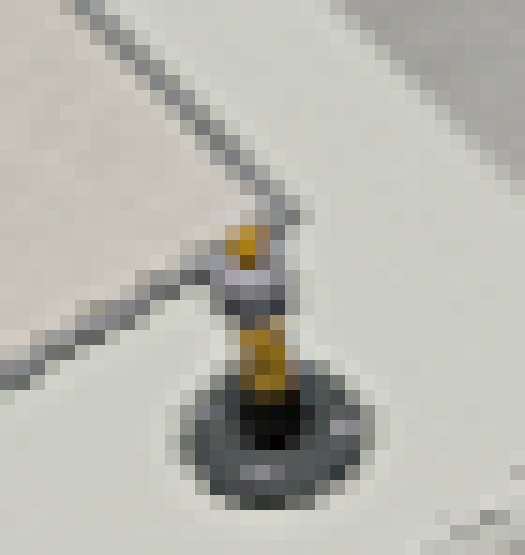

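View pics/z.png

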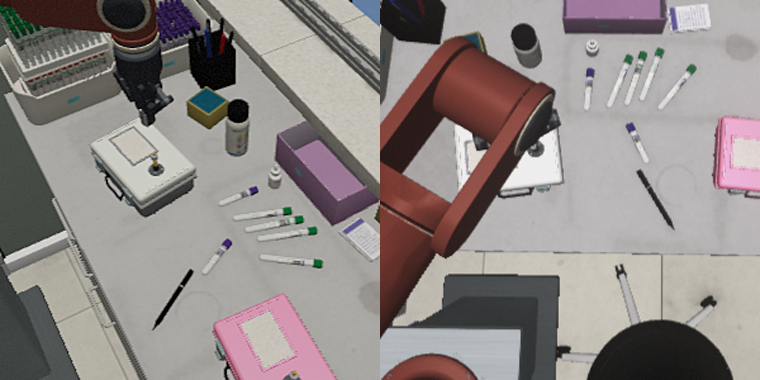

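```bash
python3 -c "
from bench import r
print(r.sign_off())"
```

```text
the job is handed in; nothing more can be done
None
```

I unscrewed the lock nut on the grey carrier's valve, pressed the pin in, held it for just over two seconds and let go. The job is handed in at about 32 s of the 72 s; no verdict was reported.

- **Nut:** I centred the gripper on it by feel, with side forces mostly 1–2 N and briefly about 3 N. I then turned it about 300° anticlockwise, raising the gripper 0.95 mm per rad. The nut visibly climbed. At the end it stopped climbing while the gripper kept rising (a 3.5 N downward pull), which suggests it reached its stop. I could not read the nut angle directly.
- **Pin:** I pressed it with the shut fingers and held at 11–12 N. The fingers travelled about 6.6 mm in all. Taking off about 1 mm for the stem sinking leaves more than the pin's full 5 mm, and the force rose steeply at the end.
- **Last look:** The pin is back up, the nut is still high and the stem looks upright. The bottle, tube, marker and pink look-alike appear where they were. The lancet box looks in place too, though the arm hid part of it in the top view. The gripper is clear and the measured forces are near zero.

**Disagreements:**
- The finger tips were about 27 mm higher than the reported TCP, if the pin tip stands at 132 mm as described. I therefore set heights from the pictures and by contact.
- The two cameras put the valve about 4–5 mm apart in y; force centring settled on roughly x 481, y -181.
- The gripper read about 12.5 mm on the 14 mm nut.

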